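Press the new cork backing onto a coaster in the ratchet clamp

ROBOT

A 6-joint arm with a two-finger parallel gripper is mounted at the origin on the work surface. World frame = base frame: x ahead of the robot, y to its left, z up, the work surface at z = 0. Lengths are in mm, angles in rad, forces in N, time in s.
With the tool pointing down it reaches from about 375 to 900 mm from the base axis. Payload 3.1 kg.
Tool frame: the origin (TCP) lies midway between the tips of the shut fingers; the grasp point (between the pads) lies 19 mm behind it; z points along the fingers, x is the direction in which the jaws open and shut, and the axes are right-handed (so a half turn about z gives the same grasp; the last joint's range is limited). The gripper opens to 87 mm and grips with 3 to 60 N. Pads are 19 mm wide; open, the fingers measure 117 mm over their backs; the gripper's body (75 mm by 190 mm) begins 51 mm behind the grasp point.
Start: joints at [-1.393, 0.527, 1.433, -0, 1.181, -0.178], TCP at [217.734, -585.823, 222.548] pointing down, gripper open.
Joint ranges: [-3.08, 3.08], [-0.75, 2.2], [0.22, 2.44], [-1.43, 4.57], [0, 2.65], [-2.85, 2.85]. Speed limits (rad/s): [2.79, 2.79, 3.14, 3.14, 3.14, 3.14].

INTERFACE

Orientations are given as a unit quaternion [w, x, y, z].
In Python, from workcell import arm, snapshot, get_calibration gives the robot as it stands.
- The arm moves only by the tool step_arm, never from a script. Its argument "series" is a list that holds one entry, the list of rows, each a list of 7 numbers: the opening, from 0 (shut) to 1 (fully open), then the shift along the tool's x, y, z scaled (see below), then the turn, a rotation vector about the tool's x, y, z scaled (see below). A call has exactly 8 rows; each row shifts and turns the commanded pose from where the row before left it, along the tool's axes as they then stand; what a row does not reach is not made up. The controller multiplies each number of a shift by 60 mm and each number of a turn by 0.12 rad. A row lasts 1/8 s, in which the tool goes at most 62.5 mm and 10.7 degrees, less where a joint would pass 70% of its speed; a pose out of reach is approached as far as the arm can. A call with a number of a shift or a turn outside -1 to 1 is refused whole. A call with a gripper value outside its range is refused whole. The fingers move at their own pace and stop on an object; "newtons" is the grip in N (left out, the last holds). Time passes only in rows, so rows that do not move let the fingers close, or fill a call up. It gives the time, the measured TCP pose, the force and the opening at its end, in the units of the state.
- arm.read_state(): the state, without advancing time (a new reading comes with each control period).
- snapshot(name): name is "scene" or "top"; returns the picture (420x560x3 uint8, red, green, blue); there is no depth.
- get_calibration(name): a dict with "K" (3x3 intrinsics, pixels), "dist_coeffs" ([k1, k2, p1, p2, k3] as OpenCV has them; the pictures are not rectified), "R" (3x3) and "t" (3): a world point X has camera coordinates R X + t. Camera axes: x right, y down, z forward; pixel columns grow to the right and rows downward; lengths in mm; the calibration is good to about 2 mm. A picture is of the moment at which its call begins. get_calibration takes no time and is no camera call.
- arm.close_job(): hands the job in, once; it reports no verdict.
The state is a dict: "t": time; "q": joint angles; "joint_velocities": joint speeds; "effort": joint torques, N m; "ee_pos": TCP position; "orientation": TCP orientation; "force": force on the tool from outside, world axes, zero at the start; "ft_torque": the same for the moment, N m; "width": finger opening in mm.
Only numpy, scipy, OpenCV 4.12 (cv2) and the standard library are available. Lean on these libraries where they do the work, as an engineer would, in place of code of your own. Each camera call takes 0.05 s, during which the arm holds its last target.

TASK

The square coaster in the slotted stand has a freshly glued cork backing. Stand it upright on the bed of the small ratchet clamp, centred across the jaws, then work the lever back and forth until the sprung plate presses it firmly, with the plate's springs about half compressed and never bottomed out, and let go. Leave the coffee things where they are.

Things in the scene. Friction and masses are not known exactly. Their poses are not given: they have to be found in the camera images.
- coaster: Square coaster, pale wood with a cork layer, 90 x 90 mm and 12 mm thick in all, about 80 g, standing on edge. Origin: middle of its lower edge; own z up (its 90 mm height), own x along its width, own y through its thickness.
- stand: Brown wooden coaster stand, a fixed block 110 x 60 x 35 mm (own x, y, z) with one slot 15 mm wide along own x whose floor is 8 mm above the sideboard; the coaster stands in the slot, 63 mm of it above the block. Origin: centre of the underside.
- clamp: Grey bench clamp, fixed; foot 90 mm (own x) x 240 mm (own y); flat steel bed 60 mm above the sideboard. Origin: centre of the underside. The fixed jaw, a wood-faced block 100 mm wide and 40 mm high, is pinned on the bed with its pressing face anywhere from 48 to 63 mm along own +y; the sprung plate closes on it along own +y. Lever, ratchet wheel (30 teeth) and rack are on the own +x side.
- axle (a point): Axis of lever and ratchet wheel: it runs level along the clamp's own x. This point: own x = 55 mm, y = -30 mm, z = 45 mm from the clamp's origin. A wheel turn of 1 rad moves the carriage 9 mm; one tooth is 0.209 rad or 1.9 mm. The wheel only goes forward: a second pawl holds it, so that it slips back by about one tooth at most when the lever is let go under load.
- lever (a joint): Swing of the lever in rad: 0 upright, positive with its top towards the clamp's own +y (the fixed jaw), stops at -0.6 and 0.6. It stays where it is left or sinks to a stop. Forward drives the jaw shut; on the way back its pawl clicks over the teeth. A full swing gains four or five teeth (8 to 9 mm of jaw travel). The lever cannot open the jaw again.
- grip (a point): Middle of the lever's round wooden grip, a bar 18 mm thick and 64 mm long, level along the clamp's own x, 120 mm from the axle and 102 mm (own x) from the clamp's middle. Force to push it forward: about 3 N (friction) while the jaw runs free, plus 0.075 N per newton between plate and coaster; standing still, friction may hide up to 3 N. Back: about 1 N.
- plate: Moving jaw face: wood-faced plate, 100 mm (own x) x 8 mm x 40 mm high, on two springs before the carriage (gap 10 mm unloaded, less as they compress). Origin: middle of the lower edge of its back; the face is 8 mm further along own +y; axes as the clamp's. It starts fully back, 20 to 35 mm from the fixed jaw. Springs: 30 N per mm in all over 9 mm, then bottomed out (270 N); half is 135 N.
- cezve: Bystander: steel coffee pot 88 mm wide and 75 mm high with a long dark handle along own +y. Origin: centre of its underside.
- spoon_rest: Bystander: dark silicone spoon rest, round dish 100 mm wide and 14 mm high with a tail along own -x. Origin: centre of the dish's underside.
- cup1: Bystander: lidded porcelain cup, 74 mm wide, 85 mm high, on a round aluminium tray 320 mm wide at the robot's left. Origin: centre of its underside.
- cup2: Bystander: the second lidded cup on the tray.
- sugar_bowl: Bystander: closed glass sugar bowl, 96 mm wide, 97 mm high, on the tray. Origin: centre of its underside.
There are look-alikes about, which are no part of the job. Leave any blue, green or yellow look-alike of the coaster alone.

How it is judged (in metres and radians):
On the way, in this order (a step that is already met when the one before it is completed fails the run):
1. the coaster stands on the clamp's bed between plate and fixed jaw, centred across them within 12 mm, let go and not yet pressed (x of coaster in the frame of clamp between -0.012 and 0.012 m and z of coaster in the frame of clamp between 0.056 and 0.066 m and y of coaster in the frame of clamp between 0.028 and 0.066 m and angle between coaster's own z axis and vertical below 0.4 rad and contact force between the fingers and coaster below 0.1 N and contact force between plate and coaster below 15 N), for 0.2 s.
2. the sprung plate presses the coaster with at least 90 N (contact force between plate and coaster above 90 N), for 0.2 s.
At the end, for the whole second after the job is handed in: The coaster stands upright (within 0.08 rad) on the clamp's bed between plate and fixed jaw, centred across them within 12 mm, at rest, and the sprung plate presses it with 90 to 185 N (springs compressed by 3 to 6.2 of their 9 mm) (x of coaster in the frame of clamp between -0.012 and 0.012 m and z of coaster in the frame of clamp between 0.056 and 0.066 m and y of coaster in the frame of clamp between 0.028 and 0.066 m and angle between coaster's own z axis and vertical below 0.08 rad and contact force between plate and coaster between 90 and 185 N and linear speed of coaster below 0.01 m/s); the robot touches nothing.
It fails at once if the springs are bottomed out: the plate presses the coaster with more than 260 N (contact force between plate and coaster above 260 N).
It fails at once if the cezve or the spoon rest is moved more than 20 mm (distance of any of cezve, spoon_rest from where it was at the start of the episode above 0.02 m).
It fails at once if a cup or the sugar bowl is moved more than 20 mm (distance of any of cup1, cup2, sugar_bowl from where it was at the start of the episode above 0.02 m).
It also fails if it takes over 72 s, if anything falls off the work surface, if the arm or the gripper's body presses on something with over 40 N, if the wrist force passes 120 N, or if a joint passes its speed limit or range.

## Working session

There is one attempt and no reset: what is moved stays moved. The work goes in short steps, Python scripts to look and compute and a tool call to move; the robot and the scene stay as the last step left them, time stands still between calls to the robot, and variables do not carry over. Pictures are saved under pics/ and viewed, and the job is handed in when it is done.

Besides the shell and the picture viewer there is one more tool, called as a command line: name --argument value ..., lists and objects as JSON in quotes. step_arm: Moves the arm, as the interface text tells. Its arguments: {"type":"object","properties":{"series":{"type":"array","items":{"type":"array","items":{"type":"array","items":{"type":"number","minimum":-1,"maximum":1}}}},"newtons":{"type":"number"}},"required":["series"]}

```bash
ls; mkdir -p pics
python3 - <<'E'
from workcell import arm, snapshot, get_calibration
import cv2
for n in ("scene","top"):
    im=snapshot(n); cv2.imwrite(f"pics/{n}0.png",im[:,:,::-1])
    c=get_calibration(n); print(n,c)
print(arm.read_state())
E
```

```text
pics
scene {'K': array([[506.60473938,   0.        , 283.86029246],
       [  0.        , 506.60473938, 207.16681509],
       [  0.        ,   0.        ,   1.        ]]), 'dist_coeffs': array([0.03319676, 0.        , 0.        , 0.        , 0.        ]), 'R': array([[ 0.51630996,  0.85614685, -0.02089481],
       [ 0.53592167, -0.34203247, -0.77188195],
       [-0.66799101,  0.38733236, -0.63542243]]), 't': array([-329.04143838, -189.30992116, 2097.00991372])}
top {'K': array([[536.88791593,   0.        , 276.87311995],
       [  0.        , 536.88791593, 206.37709901],
       [  0.        ,   0.        ,   1.        ]]), 'dist_coeffs': array([-0.13743737,  0.        ,  0.        ,  0.        ,  0.        ]), 'R': array([[ 0.0252129 , -0.99966799, -0.00531232],
       [-0.99372119, -0.02448276, -0.10917324],
       [ 0.10900693,  0.00803154, -0.99400854]]), 't': array([  27.90492592,  543.93647786, 1515.84702152])}
{'t': 0.1, 'q': array([-1.39352196e+00,  5.28372977e-01,  1.43380184e+00,  3.13689391e-06,
        1.18140501e+00, -1.78481826e-01]), 'joint_velocities': array([ 1.47373570e-03, -1.20344614e-03, -2.74426410e-03, -9.97457100e-04,
        8.04020956e-05, -6.42205162e-04]), 'effort': array([-1.65735300e-04, -4.40986705e+01, -1.77150160e+01,  6.35547610e-02,
        5.34051040e-02, -4.98426891e-05]), 'ee_pos': array([ 217.60503079, -585.17386656,  221.66083345]), 'orientation': array([-7.04018924e-04,  8.21065423e-01, -5.70833237e-01, -7.01119366e-04]), 'force': array([0.23813294, 0.75138634, 0.46793999]), 'ft_torque': array([ 0.01482545,  0.04643429, -0.04997831]), 'width': 86.92372783163347}
```

View pics/scene0.png

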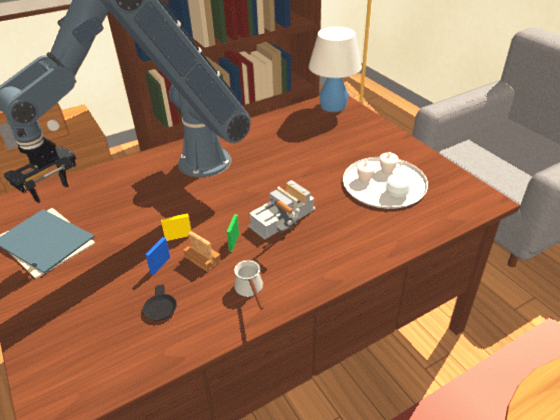

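View pics/top0.png

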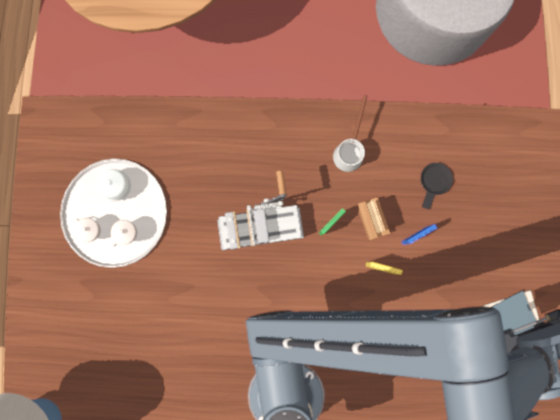

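Run:
```python
import cv2
a=cv2.imread("pics/top0.png"); 
cv2.imwrite("pics/t1.png",cv2.resize(a[160:260,205:315],None,fx=7,fy=6*7/6 if 0 else 6,interpolation=cv2.INTER_CUBIC) if 0 else cv2.resize(a[165:255,210:310],None,fx=6.5,fy=6.5,interpolation=cv2.INTER_CUBIC))
cv2.imwrite("pics/t2.png",cv2.resize(a[185:285,310:445],None,fx=5.5,fy=5.5,interpolation=cv2.INTER_CUBIC))
b=cv2.imread("pics/scene0.png")
cv2.imwrite("pics/s1.png",cv2.resize(b[175:245,235:330],None,fx=8,fy=8,interpolation=cv2.INTER_CUBIC))
cv2.imwrite("pics/s2.png",cv2.resize(b[205:285,140:250],None,fx=7,fy=7,interpolation=cv2.INTER_CUBIC))
```

```text
(no output)
```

View pics/t1.png

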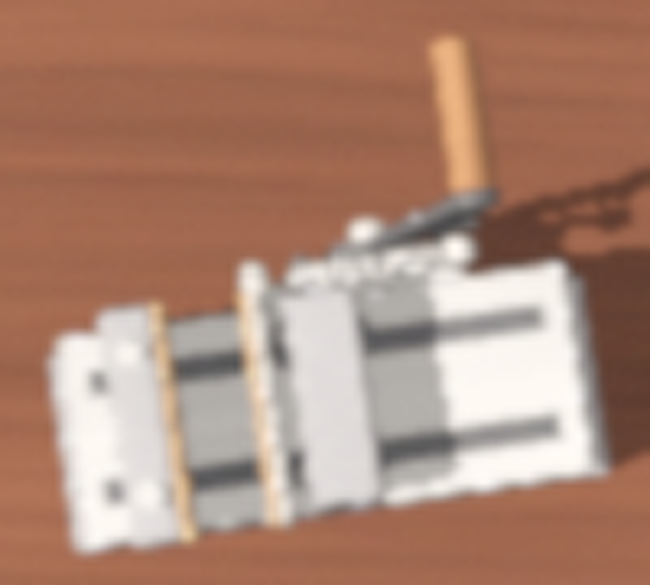

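View pics/t2.png

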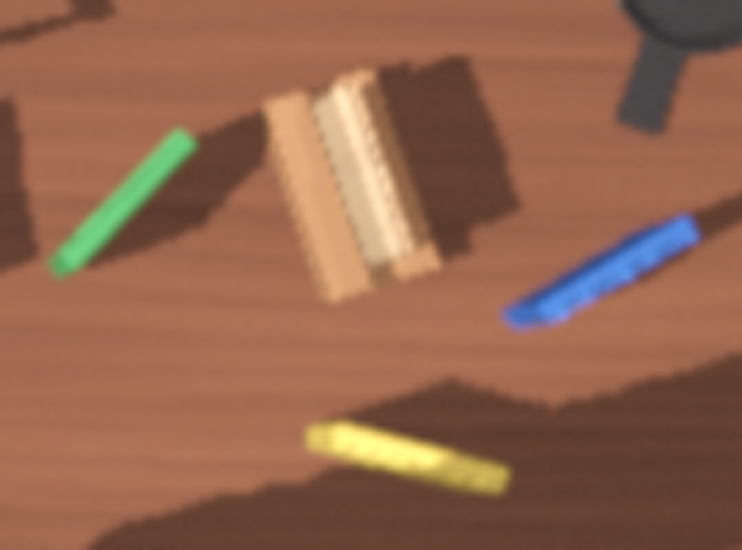

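View pics/s1.png

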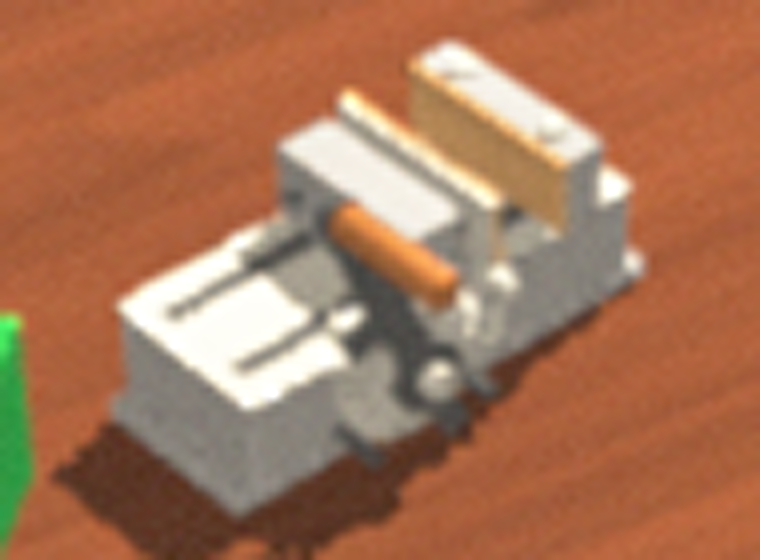

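View pics/s2.png

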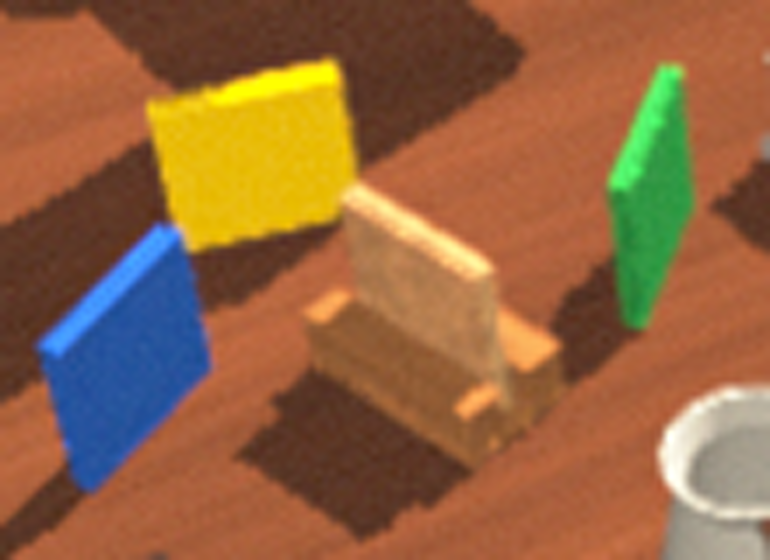

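```bash
cat > h.py <<'E'
import numpy as np, cv2
from scipy.optimize import least_squares
from workcell import get_calibration
C={n:get_calibration(n) for n in("scene","top")}
def proj(n,P):
    c=C[n]; P=np.atleast_2d(np.array(P,float))
    return cv2.projectPoints(P.reshape(-1,1,3),cv2.Rodrigues(c["R"])[0],c["t"].reshape(3,1),c["K"],c["dist_coeffs"])[0].reshape(-1,2)
def ray(n,uv):
    c=C[n]; u=cv2.undistortPoints(np.array([[uv]],float),c["K"],c["dist_coeffs"])[0,0]
    d=c["R"].T@np.array([u[0],u[1],1.]); o=-c["R"].T@c["t"]; return o,d
def atz(n,uv,z):
    o,d=ray(n,uv); return o+d*(z-o[2])/d[2]
def T(p,L):
    x,y,a=p[:3]; L=np.atleast_2d(L); c,s=np.cos(a),np.sin(a)
    return np.c_[x+c*L[:,0]-s*L[:,1],y+s*L[:,0]+c*L[:,1],L[:,2]]
crop={'t1':('top',210,165,6.5),'t2':('top',310,185,5.5),'s1':('scene',235,175,8.),'s2':('scene',140,205,7.)}
def px(k,uv):
    n,x,y,f=crop[k]; return n,((uv[0]+.5)/f-.5+x,(uv[1]+.5)/f-.5+y)
def tocrop(k,uv):
    n,x,y,f=crop[k]; return (np.asarray(uv)+.5-[x,y])*f-.5+0
def fit(obs,p0):
    # obs: (crop,(u,v),localfn(p)->xyz); shift scene? 
    def r(p):
        out=[]
        for k,uv,L in obs:
            n,q=px(k,uv); out.append((proj(n,T(p,L(p)))[0]-q))
        return np.concatenate(out)
    s=least_squares(r,p0,loss='soft_l1',x_scale=np.array([100,100,1]+[10]*(len(p0)-3)))
    return s.x, r(s.x).reshape(-1,2)
E
cat > m1.py <<'E'
from h import *
obs=[('t2',(263,103)),('t2',(378,68)),('t2',(438,262)),('t2',(330,302))]
for k,u in obs: print('stand',atz(*px(k,u),35).round(1))
for u in [(338,88),(362,78),(410,252),(386,264)]: print('coaster',atz(*px('t2',u),98).round(1))
for u in [(343,190),(357,181),(497,266),(482,280)]: print('coaster s',atz(*px('s2',u),98).round(1))
for u in [(310,315),(350,293),(562,350),(472,415)]: print('stand s',atz(*px('s2',u),35).round(1))
for u in [(163,303),(193,540)]: print('jawface',atz(*px('t1',u),100).round(1))
for u in [(412,62),(568,165)]: print('jawface s',atz(*px('s1',u),100).round(1))
for u in [(240,285),(272,525)]: print('plateface',atz(*px('t1',u),100).round(1))
for u in [(348,92),(502,198)]: print('plateface s',atz(*px('s1',u),100).round(1))
for u in [(567,262),(605,470)]: print('bed back',atz(*px('t1',u),60).round(1))
for u in [(120,305),(245,408)]: print('bed back s',atz(*px('s1',u),60).round(1))
for u in [(50,345),(78,548)]: print('bed front',atz(*px('t1',u),60).round(1))
E
python3 m1.py
```

```text
stand [ 557.1 -190.1   35. ]
stand [ 577.1 -250.6   35. ]
stand [ 475.9 -282.8   35. ]
stand [ 453.7 -226.2   35. ]
coaster [ 558.1 -218.9   98. ]
coaster [ 563.5 -231.    98. ]
coaster [ 476.4 -255.8   98. ]
coaster [ 470.1 -243.7   98. ]
coaster s [ 477.1 -255.8   98. ]
coaster s [ 474.9 -248.    98. ]
coaster s [ 560.9 -217.6   98. ]
coaster s [ 565.5 -227.    98. ]
stand s [ 479.7 -282.8   35. ]
stand s [ 476.  -261.3   35. ]
stand s [ 563.2 -193.8   35. ]
stand s [ 578.9 -245.9   35. ]
jawface [519.2 156.6 100. ]
jawface [419.5 140.6 100. ]
jawface s [422.1 141.4 100. ]
jawface s [521.9 159.4 100. ]
plateface [527.7 124.2 100. ]
plateface [426.7 107.6 100. ]
plateface s [425.8 106.  100. ]
plateface s [525.9 123.3 100. ]
bed back [545.4 -15.   60. ]
bed back [455.4 -33.3  60. ]
bed back s [457.3 -27.8  60. ]
bed back s [544.4 -15.2  60. ]
bed front [503.6 208.6  60. ]
bed front [416.  193.3  60. ]
```

```bash
cat > m2.py <<'E'
from h import *
J=lambda sx:(lambda p:[sx*50,p[3],100]); P=lambda sx:(lambda p:[sx*50,p[4]+8,100])
B=lambda sx:(lambda p:[sx*p[5],p[6],60])
obs=[('t1',(163,303),J(1)),('t1',(193,540),J(-1)),('s1',(412,62),J(-1)),('s1',(568,165),J(1)),
('t1',(240,285),P(1)),('t1',(272,525),P(-1)),('s1',(348,92),P(-1)),('s1',(502,198),P(1)),
('t1',(567,262),B(1)),('t1',(605,470),B(-1)),('s1',(120,305),B(-1)),('s1',(245,408),B(1))]
p,r=fit(obs,[485,90,.17,55,20,45,-120])
print(p.round(3)); print(r.round(2))
S=lambda x,y,z:(lambda p:[x,y,z])
obs=[('t2',(263,103),S(55,30,35)),('t2',(378,68),S(55,-30,35)),('t2',(438,262),S(-55,-30,35)),('t2',(330,302),S(-55,30,35)),
('s2',(310,315),S(-55,-30,35)),('s2',(562,350),S(55,30,35)),('s2',(472,415),S(55,-30,35))]
p,r=fit(obs,[515,-237,.3]);print('stand',p.round(3));print(r.round(2))
Cc=[]
for k,L in (('t2',[(338,88),(362,78),(410,252),(386,264)]),('s2',[(482+15,266),(482,280),(343,190),(357,181)])):
    g=[(45,6),(45,-6),(-45,-6),(-45,6)]
    for u,(x,y) in zip(L,g): Cc.append((k,u,S(x,y,98)))
p,r=fit(Cc,[515,-237,.3]);print('coaster',p.round(3));print(r.round(2))
# lever grip ends
for u in [(448,45),(468,190)]:print(atz(*px('t1',u),150))
from scipy.optimize import least_squares
def tri(a,b):
    na,ua=px(*a);nb,ub=px(*b)
    return least_squares(lambda X:np.r_[proj(na,X)[0]-ua,proj(nb,X)[0]-ub],[500,50,130])
for a,b in [((('t1',(449,45))),('s1',(440,285))),(('t1',(470,190)),('s1',(345,225)))]:
    s=tri(a,b);print('grip',s.x.round(1),s.fun.round(2))
E
python3 m2.py
```

```text
[ 4.80986e+02  8.91380e+01  1.72000e-01  6.11700e+01  1.86470e+01
  4.52540e+01 -1.13949e+02]
[[-0.51 -0.21]
 [-0.05 -0.62]
 [-0.26 -0.08]
 [-0.69 -0.19]
 [ 0.06  0.72]
 [ 0.3  -0.16]
 [ 0.38  0.12]
 [ 0.14 -0.1 ]
 [ 0.14  0.1 ]
 [-0.85 -0.2 ]
 [-0.99  0.09]
 [ 0.07  0.13]]
stand [ 5.16732e+02 -2.37004e+02  3.31000e-01]
[[ 0.24 -0.65]
 [-1.08 -0.52]
 [ 0.17  0.48]
 [ 0.14 -0.42]
 [-0.76 -0.89]
 [ 0.31 -1.15]
 [-0.52  0.11]]
coaster [ 5.17816e+02 -2.37152e+02  2.99000e-01]
[[-0.26 -0.35]
 [-0.5   0.3 ]
 [ 0.14 -0.07]
 [ 0.36 -1.06]
 [-0.42 -0.27]
 [-1.19 -0.23]
 [-0.16 -0.06]
 [ 0.74 -0.7 ]]
[623.81249862  38.49794314 150.        ]
[563.8401364   28.81771718 150.        ]
grip [621.7  36.7 158.1] [ 0.5   0.27  0.67 -0.08]
grip [563.   27.1 152.6] [ 0.35  0.19  0.48 -0.05]
```

```bash
cat > m3.py <<'E'
from h import *
J=lambda sx:(lambda p:[sx*50,p[3],100]); P=lambda sx:(lambda p:[sx*50,p[4]+8,100])
B=lambda sx:(lambda p:[sx*45,p[5],60]); F=lambda x,y:(lambda p:[x,y,0])
def G(x):
    return lambda p:[x,-30+120*np.sin(p[6]),45+120*np.cos(p[6])]
obs=[('t1',(163,303),J(1)),('t1',(193,540),J(-1)),('s1',(412,62),J(-1)),('s1',(568,165),J(1)),
('t1',(240,285),P(1)),('t1',(272,525),P(-1)),('s1',(348,92),P(-1)),('s1',(502,198),P(1)),
('t1',(567,262),B(1)),('t1',(605,470),B(-1)),('s1',(120,305),B(-1)),('s1',(245,408),B(1)),
('s1',(115,413),F(-45,-120)),('s1',(240,515),F(45,-120)),('s1',(642,267),F(45,120)),
('t1',(449,45),G(134)),('t1',(470,190),G(70)),('s1',(445,287),G(134)),('s1',(345,225),G(70))]
p,r=fit(obs,[485,90,.17,55,20,-118,-.3])
print(p.round(3)); print(r.round(2))
print('bed mid slot centre',T(p,[0,(p[3]+p[4]+8)/2,60]),'gap',p[3]-p[4]-8)
g=T(p,G(102)(p));print('grip',g,'axle',T(p,[102,-30,45]))
# overlay
a=cv2.imread('pics/t1.png');b=cv2.imread('pics/s1.png')
def poly(L,cl=1):
    for k,im in(('t1',a),('s1',b)):
        q=tocrop(k,proj(crop[k][0],T(p,L)))
        cv2.polylines(im,[q.round().astype(int)],bool(cl),(0,255,0),1)
f,pl=p[3],p[4]
poly([(-50,f,100),(50,f,100),(50,f,60),(-50,f,60)]);poly([(-50,pl+8,100),(50,pl+8,100),(50,pl,100),(-50,pl,100)])
poly([(-45,-120,0),(45,-120,0),(45,120,0),(-45,120,0)]);poly([(-45,-120,60),(45,-120,60),(45,120,60),(-45,120,60)])
poly([G(134)(p),G(70)(p),[55,-30,45]],0)
cv2.imwrite('pics/ov1.png',a);cv2.imwrite('pics/ov2.png',b)
E
python3 m3.py
```

```text
[ 4.80032e+02  9.07880e+01  1.72000e-01  5.94340e+01  1.69540e+01
 -1.15670e+02 -4.04000e-01]
[[-0.49  0.03]
 [-0.04 -0.38]
 [-0.37 -0.17]
 [-0.81 -0.28]
 [ 0.06  0.96]
 [ 0.3   0.08]
 [ 0.28  0.03]
 [ 0.03 -0.2 ]
 [ 0.17  0.43]
 [-0.86 -0.05]
 [-1.04  0.02]
 [-0.09 -0.01]
 [-0.28  0.13]
 [ 0.33  0.38]
 [ 1.09  1.03]
 [ 0.14 -0.88]
 [ 0.45  0.36]
 [ 0.93  0.85]
 [ 0.25 -0.82]]
bed mid slot centre [[472.80166113 132.35727901  60.        ]] gap 34.4801789865734
grip [[593.7427487   32.26168704 155.35074212]] axle [[585.66394367  78.71000911  45.        ]]
```

View pics/ov1.png

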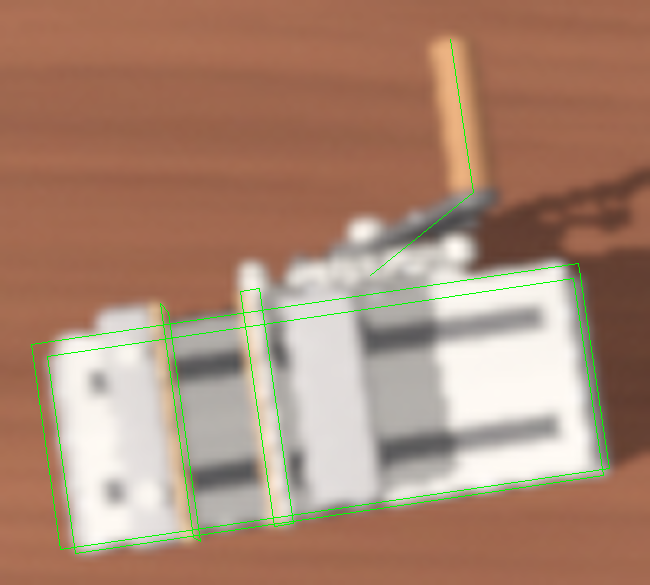

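View pics/ov2.png

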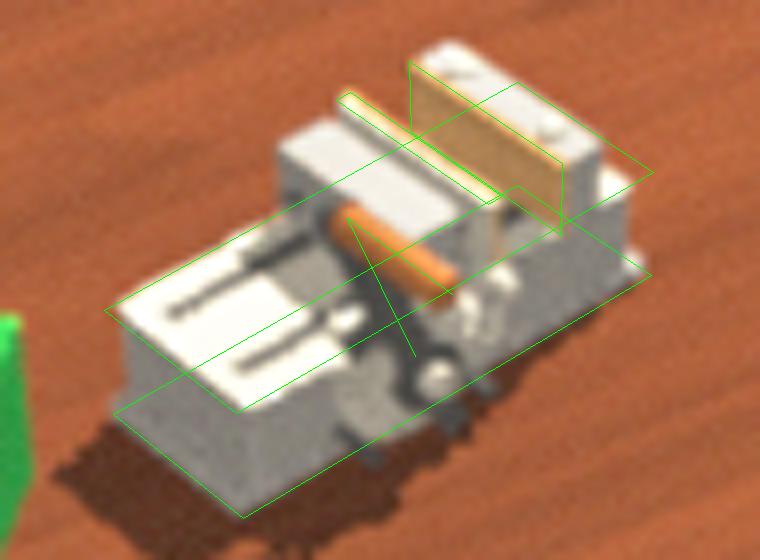

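```bash
cat > g.py <<'E'
import sys,numpy as np
from workcell import arm
from scipy.spatial.transform import Rotation as R
def st():
    s=arm.read_state(); q=s["orientation"]; r=R.from_quat([q[1],q[2],q[3],q[0]])
    return s,np.array(s["ee_pos"]),r
def plan(target,yaw):
    """target TCP xyz mm, yaw = world angle of tool x with tool down; prints turn & shift in units (total) with turn applied first"""
    s,p,r=st()
    c,sn=np.cos(yaw),np.sin(yaw)
    D=R.from_matrix(np.array([[c,sn,0],[sn,-c,0],[0,0,-1.]]).T.T)
    rv=(r.inv()*D).as_rotvec()
    d=D.inv().apply(np.array(target)-p)
    print('t',round(s['t'],2),'pos',p.round(1),'F',np.round(s['force'],1),'w',round(s['width'],1),'q',np.round(s['q'],2))
    print('turn units',(rv/.12).round(2),' shift units after turn',(d/60).round(2))
if __name__=="__main__":
    a=list(map(float,sys.argv[1:])); plan(a[:3],a[3])
E
python3 g.py 517 -237 160 -1.256
```

```text
t 0.1 pos [ 217.6 -585.2  221.7] F [0.2 0.8 0.5] w 86.9 q [-1.39  0.53  1.43  0.    1.18 -0.18]
turn units [-0.    0.02  0.34]  shift units after turn [-3.97 -6.54  1.03]
```

step_arm --series '[[[1,0,0,0,0,0,0.34],[1,-0.44,-0.72,0,0,0,0],[1,-0.44,-0.72,0,0,0,0],[1,-0.44,-0.72,0,0,0,0],[1,-0.44,-0.72,0,0,0,0],[1,-0.44,-0.72,0,0,0,0],[1,-0.44,-0.72,0,0,0,0],[1,-0.44,-0.72,0,0,0,0]]]' --newtons 15

```text
t: 1.1
ee_pos: [448.7, -314.9, 222.3]
orientation: [-0.0, 0.809, -0.588, -0.0]
force: [-0.5, 0.0, 0.8]
width: 86.9
```

```bash
python3 g.py 517.5 -237 160 -1.256
```

```text
t 1.1 pos [ 448.7 -314.9  222.3] F [-0.5  0.   0.8] w 86.9 q [-0.82  0.42  1.63  0.    1.09  0.44]
turn units [0. 0. 0.]  shift units after turn [-0.88 -1.49  1.04]
```

step_arm --series '[[[1,-0.29,-0.5,0.1,0,0,0],[1,-0.29,-0.5,0.2,0,0,0],[1,-0.3,-0.49,0.3,0,0,0],[1,0,0,0.44,0,0,0],[1,0,0,0,0,0,0],[1,0,0,0,0,0,0],[1,0,0,0,0,0,0],[1,0,0,0,0,0,0]]]'

```text
t: 2.1
ee_pos: [516.9, -239.2, 161.1]
orientation: [-0.0, 0.809, -0.588, 0.001]
force: [-0.7, -0.2, -0.0]
width: 87.1
```

```bash
python3 g.py 517.5 -237 66 -1.256
cat > look.py <<'E'
import sys,cv2
from workcell import snapshot
tag=sys.argv[1]
for n,(x0,y0,x1,y1) in (("top",tuple(map(int,sys.argv[2:6]))),("scene",tuple(map(int,sys.argv[6:10])))):
    im=snapshot(n)[:,:,::-1]; cv2.imwrite(f"pics/{n}_{tag}_full.png",im)
    c=im[y0:y1,x0:x1]; f=min(790/c.shape[1],590/c.shape[0]); print(n,f)
    cv2.imwrite(f"pics/{n}_{tag}.png",cv2.resize(c,None,fx=f,fy=f,interpolation=cv2.INTER_CUBIC))
E
python3 look.py a 310 180 450 285 130 170 250 290
```

```text
t 2.1 pos [ 516.9 -239.2  161.1] F [-0.7 -0.2 -0. ] w 87.1 q [-0.63  0.53  1.64  0.    0.97  0.63]
turn units [-0.01 -0.01 -0.  ]  shift units after turn [-0.03 -0.02  1.58]
top 5.619047619047619
scene 4.916666666666667
```

View pics/scene_a.png

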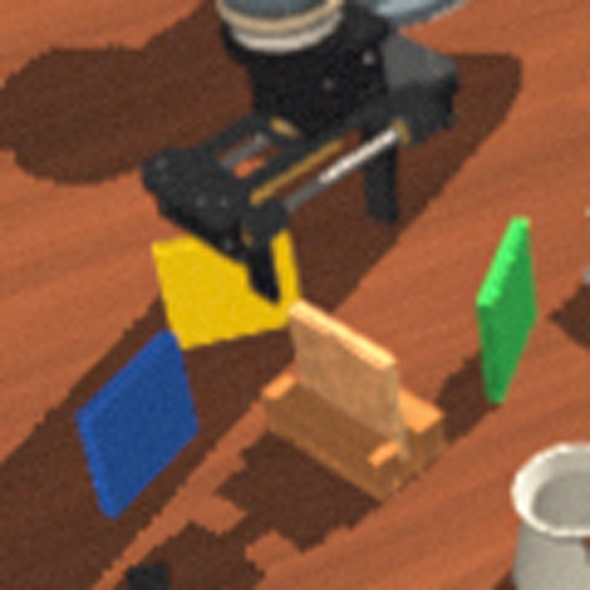

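Run:
```python
from h import *
f=4.9167
for n,x in (('tcp',(517,-239,161)),('f1',(517+45*np.sin(.315),-239-45*np.cos(.315),161)),('f2',(517-45*np.sin(.315),-239+45*np.cos(.315),161)),('coast',(517.5,-237,98))):
    print(n,(proj('scene',x)[0]-[130,170])*f, (proj('top',x)[0]-[310,180])*5.62)
```

```text
tcp [323.89833056 255.18653226] [407.55001955 187.51601039]
f1 [268.49671786 292.44914099] [497.53410179 160.23213663]
f2 [377.43829652 219.1662411 ] [316.95249149 214.92349668]
coast [339.98509341 328.61428571] [379.19231623 198.77035326]
```

View pics/top_a.png

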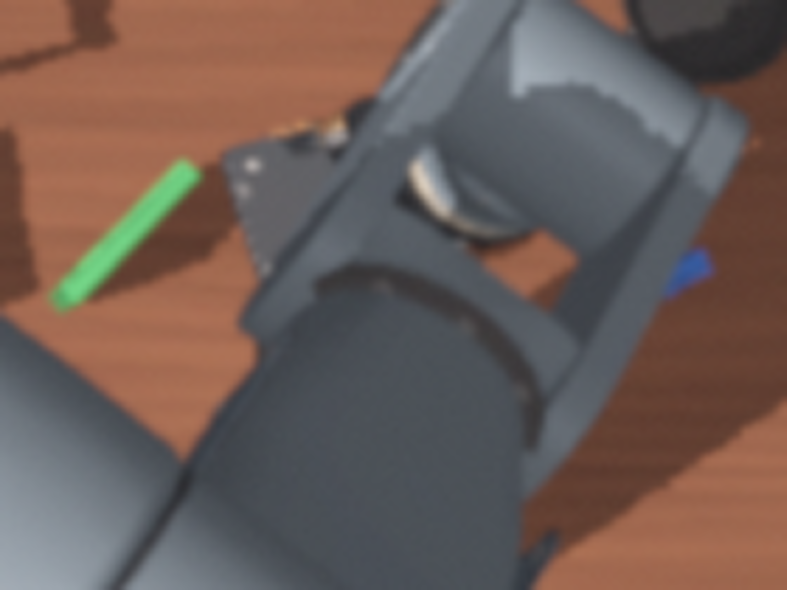

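step_arm --series '[[[1,-0.03,-0.02,0.5,0,0,0],[1,0,0,0.5,0,0,0],[1,0,0,0.4,0,0,0],[1,0,0,0.18,0,0,0],[0,0,0,0,0,0,0],[0,0,0,0,0,0,0],[0,0,0,0,0,0,0],[0,0,0,0,0,0,0]]]' --newtons 20

```text
t: 3.2
ee_pos: [517.6, -236.7, 66.1]
orientation: [-0.0, 0.809, -0.587, 0.001]
force: [-0.5, -0.4, -1.0]
width: 54.6
```

```bash
python3 g.py 517.5 -237 170 -1.256; python3 look.py b 310 180 450 285 130 170 250 290
```

```text
t 3.2 pos [ 517.6 -236.7   66.1] F [-0.5 -0.4 -1. ] w 54.6 q [-0.63  0.68  1.7   0.    0.77  0.63]
turn units [-0.01 -0.01  0.  ]  shift units after turn [ 0.    0.   -1.73]
top 5.619047619047619
scene 4.916666666666667
```

View pics/scene_b.png

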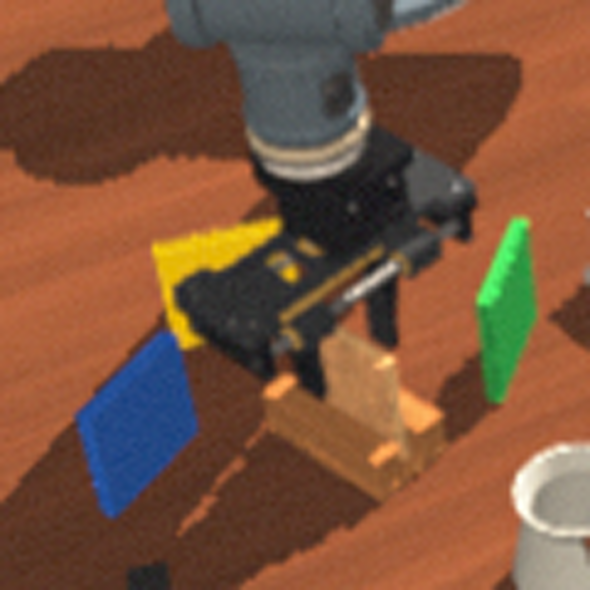

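step_arm --series '[[[0,0,0,0,0,0,0],[0,0,0,0,0,0,0],[0,0,0,0,0,0,0],[0,0,0,0,0,0,0],[0,0,0,0,0,0,0],[0,0,0,0,0,0,0],[0,0,0,0,0,0,0],[0,0,0,-0.1,0,0,0]]]'

```text
t: 4.3
ee_pos: [517.8, -237.3, 71.2]
orientation: [0.0, 0.809, -0.587, 0.001]
force: [0.6, -4.9, -3.3]
width: 12.4
```

```bash
python3 g.py 517.5 -237 200 -1.256
```

```text
t 4.3 pos [ 517.8 -237.3   71.2] F [ 0.6 -4.9 -3.3] w 12.4 q [-0.63  0.67  1.69 -0.    0.78  0.63]
turn units [-0.01 -0.01  0.  ]  shift units after turn [-0.01  0.   -2.15]
```

step_arm --series '[[[0,0,0,-0.3,0,0,0],[0,0,0,-0.6,0,0,0],[0,0,0,-0.7,0,0,0],[0,0,0,-0.4,0,0,0.2],[0,0,0,0,0,0,0.5],[0,0,0,0,0,0,0.5],[0,0,0,0,0,0,0],[0,0,0,0,0,0,0]]]'

```text
t: 5.3
ee_pos: [516.6, -235.4, 190.9]
orientation: [-0.0, 0.765, -0.644, -0.001]
force: [-0.1, -0.3, -1.1]
width: 11.8
```

```bash
python3 g.py 471.8 138 190 -1.399
```

```text
t 5.3 pos [ 516.6 -235.4  190.9] F [-0.1 -0.3 -1.1] w 11.8 q [-0.62  0.49  1.61  0.    1.04  0.77]
turn units [ 0.01  0.02 -0.  ]  shift units after turn [-6.26 -0.33  0.02]
```

step_arm --series '[[[0,-0.4,-0.05,0,0,0,0],[0,-0.85,-0.05,0,0,0,0],[0,-0.95,-0.05,0,0,0,0],[0,-0.95,-0.05,0,0,0,0],[0,-0.95,-0.05,0,0,0,0],[0,-0.95,-0.04,0,0,0,0],[0,-0.85,-0.04,0,0,0,0],[0,-0.35,0,0,0,0,0]]]'

```text
t: 6.3
ee_pos: [470.4, 140.2, 191.3]
orientation: [0.0, 0.766, -0.643, -0.001]
force: [-0.5, -0.6, -1.0]
width: 11.5
```

```bash
python3 g.py 471.8 138 118.5 -1.399;python3 look.py c 200 140 320 260 230 130 350 250
```

```text
t 6.3 pos [470.4 140.2 191.3] F [-0.5 -0.6 -1. ] w 11.5 q [0.06 0.39 1.8  0.   0.95 1.46]
turn units [0.02 0.01 0.03]  shift units after turn [ 0.04 -0.02  1.21]
top 4.916666666666667
scene 4.916666666666667
```

View pics/scene_c.png

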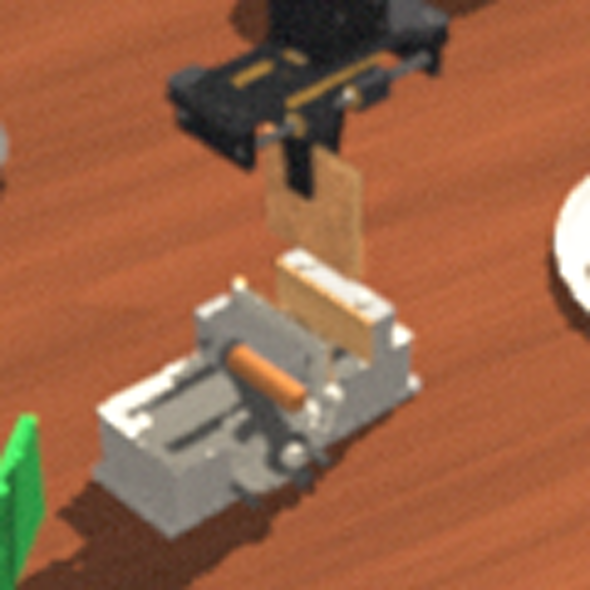

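View pics/top_c.png

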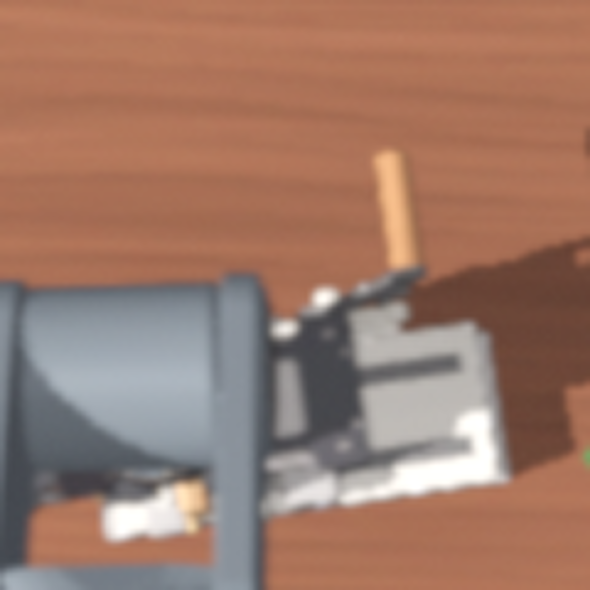

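```bash
python3 - <<'E'
from h import *
p=(470.4,140.2,.172)
for L in [(45,-6,133),(-45,-6,133),(45,-6,223),(-45,-6,223),(45,6,133)]: print(L,((proj('scene',T(p,[L]))[0]+.5-[230,130])*4.9167-.5).round(1))
E
python3 - <<'E'
import cv2
a=cv2.imread('pics/scene_c_full.png')[150:195,275:320]
cv2.imwrite('pics/sc2.png',cv2.resize(a,None,fx=13,fy=13,interpolation=cv2.INTER_CUBIC))
E
```

```text
(45, -6, 133) [347.8 288.7]
(-45, -6, 133) [262.7 232.2]
(45, -6, 223) [347.8 181.5]
(-45, -6, 223) [259.8 126.5]
(45, 6, 133) [360.6 281.6]
```

View pics/sc2.png

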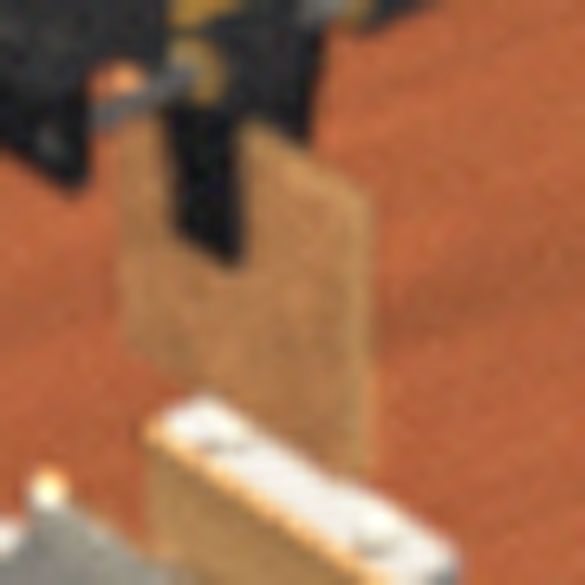

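step_arm --series '[[[0,0.03,-0.03,0.1,0,0,0],[0,0.03,0,0.3,0,0,0],[0,0.02,0,0.3,0,0,0],[0,0,0,0.2,0,0,0],[0,0,0,0.15,0,0,0],[0,0,0,0.1,0,0,0],[0,0,0,0,0,0,0],[0,0,0,0,0,0,0]]]'

```text
t: 7.4
ee_pos: [475.8, 132.1, 122.7]
orientation: [-0.0, 0.765, -0.644, 0.0]
force: [0.2, 0.1, -0.1]
width: 11.5
```

```bash
python3 g.py 472 136 118 -1.399;python3 look.py d 200 140 320 260 250 150 330 230
```

```text
t 7.4 pos [475.8 132.1 122.7] F [ 0.2  0.1 -0.1] w 11.5 q [0.04 0.51 1.85 0.   0.78 1.44]
turn units [-0.01 -0.   -0.01]  shift units after turn [-0.07  0.05  0.08]
top 4.916666666666667
scene 7.375
```

View pics/scene_d.png

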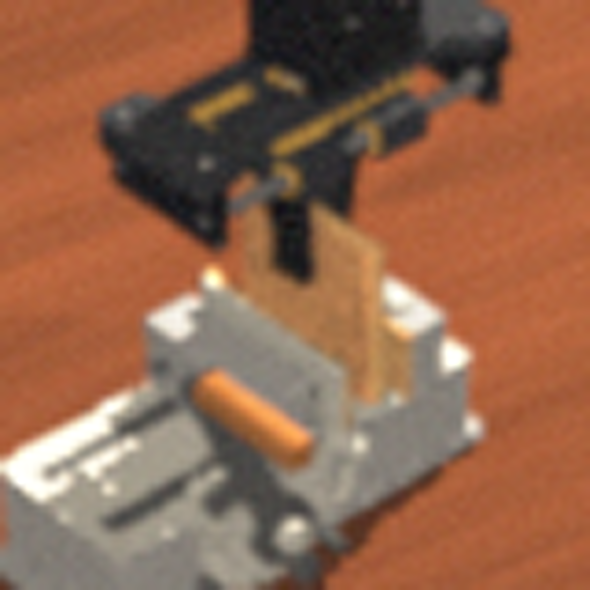

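step_arm --series '[[[0,-0.03,0.05,0,0,0,0],[0,0,0,0.04,0,0,0],[0,0,0,0.03,0,0,0],[0,0,0,0.01,0,0,0],[0,0,0,0,0,0,0],[0,0,0,0,0,0,0],[0,0,0,0,0,0,0],[0,0,0,0,0,0,0]]]'

```text
t: 8.5
ee_pos: [472.3, 133.3, 117.6]
orientation: [-0.0, 0.765, -0.644, 0.0]
force: [0.0, -0.4, -0.7]
width: 12.0
```

```bash
python3 g.py 472 136 118 -1.399
```

```text
t 8.5 pos [472.3 133.3 117.6] F [ 0.  -0.4 -0.7] w 12.0 q [ 0.05  0.52  1.86 -0.    0.76  1.45]
turn units [-0.   -0.   -0.01]  shift units after turn [-0.05 -0.   -0.01]
```

step_arm --series '[[[0,0,0,0.02,0,0,0],[0,0,0,0.02,0,0,0],[0,0,0,0,0,0,0],[0,0,0,0,0,0,0],[0,0,0,0,0,0,0],[0,0,0,0,0,0,0],[0,0,0,0,0,0,0],[0,0,0,0,0,0,0]]]'

```text
t: 9.5
ee_pos: [472.5, 133.3, 117.0]
orientation: [-0.0, 0.765, -0.644, 0.001]
force: [-2.2, -1.5, 14.3]
width: 11.8
```

```bash
python3 g.py 472 136 118 -1.399
```

```text
t 9.5 pos [472.5 133.3 117. ] F [-2.2 -1.5 14.3] w 11.8 q [ 0.05  0.52  1.86 -0.    0.76  1.45]
turn units [-0.01 -0.   -0.  ]  shift units after turn [-0.05  0.   -0.02]
```

step_arm --series '[[[0,0,0,-0.02,0,0,0],[0.4,0,0,0,0,0,0],[0.4,0,0,0,0,0,0],[0.4,0,0,0,0,0,0],[0.4,0,0,-0.05,0,0,0],[0.4,0,0,-0.3,0,0,0],[0.4,0,0,-0.8,0,0,0],[0.4,0,0,-0.8,0,0,0]]]'

```text
t: 10.5
ee_pos: [471.9, 133.2, 234.4]
orientation: [0.0, 0.765, -0.644, -0.0]
force: [0.2, 0.2, 0.1]
width: 34.5
```

```bash
python3 g.py 593 32 230 -1.399;python3 look.py e 200 140 320 260 250 150 330 230
```

```text
t 10.5 pos [471.9 133.2 234.4] F [0.2 0.2 0.1] w 34.5 q [0.05 0.33 1.75 0.   1.06 1.45]
turn units [ 0.01  0.   -0.01]  shift units after turn [ 2.01 -1.7   0.07]
top 4.916666666666667
scene 7.375
```

View pics/scene_e.png

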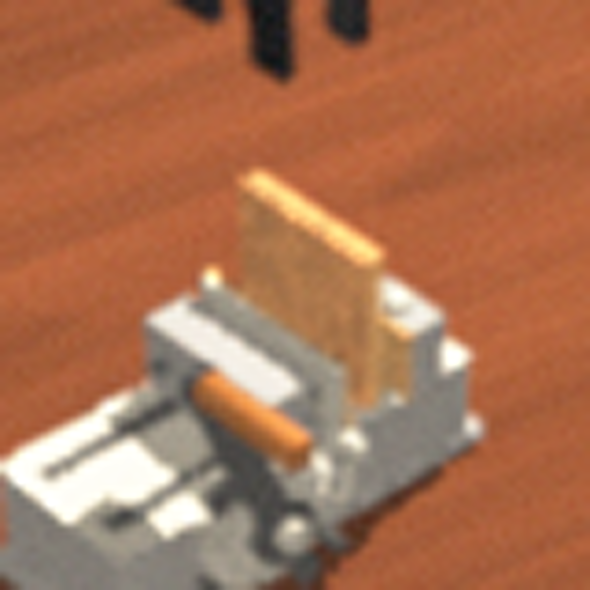

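step_arm --series '[[[0.4,0.3,-0.3,0,0,0,0],[0.4,0.6,-0.5,0,0,0,0],[0.4,0.6,-0.5,0,0,0,0],[0.4,0.4,-0.3,0,0,0,0],[0.4,0.11,-0.1,0,0,0,0],[0.4,0,0,0.3,0,0,0],[0.4,0,0,0,0,0,0],[0.4,0,0,0,0,0,0]]]' --newtons 60

```text
t: 11.6
ee_pos: [592.7, 32.5, 215.5]
orientation: [0.0, 0.765, -0.644, -0.0]
force: [0.5, -0.6, 0.6]
width: 34.5
```

```bash
python3 g.py 593 32 138 -1.399;python3 look.py f 240 140 320 220 250 150 330 230
python3 - <<'E'
from h import *
s=None
from g import st
s,p,r=st()
for d in (-17.5,17.5):
    q=p+r.apply([d,0,0]); print((proj('scene',q)[0]+.5-[250,150])*7.375,(proj('top',q)[0]+.5-[240,140])*7.375)
E
```

```text
t 11.6 pos [592.7  32.5 215.5] F [ 0.5 -0.6  0.6] w 34.5 q [-0.13  0.49  1.52  0.    1.13  1.27]
turn units [ 0.  0. -0.]  shift units after turn [ 0.01 -0.    1.29]
top 7.375
scene 7.375
[285.59286252 291.72719593] [252.79032866 297.64013626]
[222.92101495 325.99653613] [353.10381891 282.94248462]
```

View pics/scene_f.png

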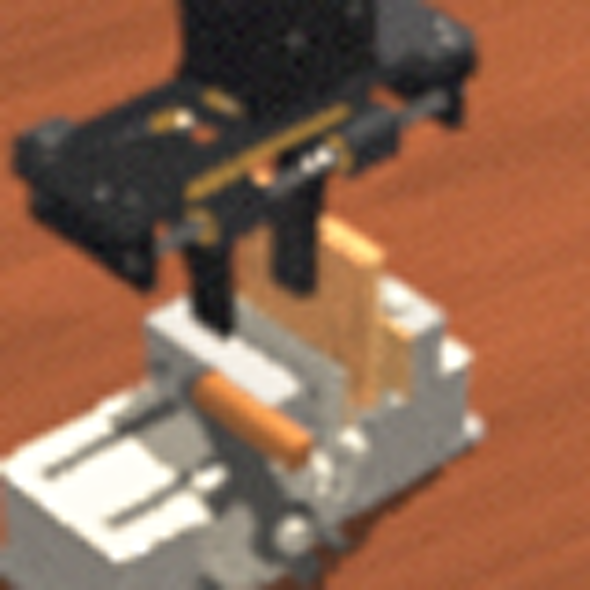

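View pics/top_f.png

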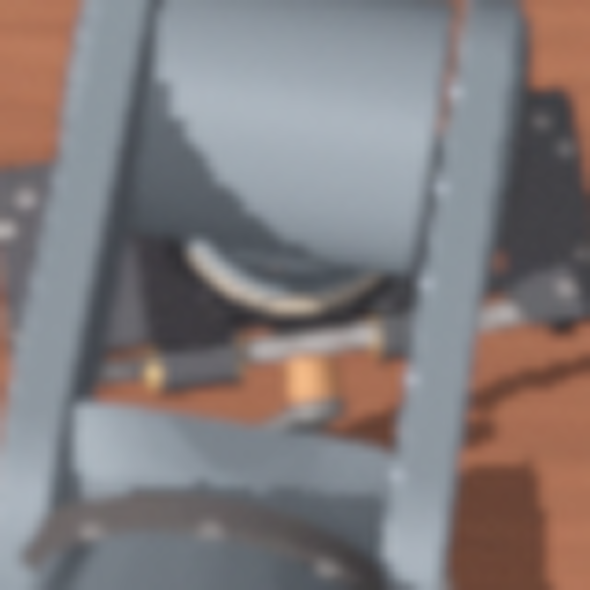

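step_arm --series '[[[0.4,0,0,0.4,0,0,0],[0.4,0,0,0.35,0,0,0],[0.4,0,0,0.1,0,0,0],[0.4,0,0,0.05,0,0,0],[0.4,0,0,0.05,0,0,0],[0.4,0,0,0,0,0,0],[0.4,0,0,0,0,0,0],[0.4,0,0,0,0,0,0]]]'

```text
t: 12.7
ee_pos: [593.5, 31.8, 158.7]
orientation: [-0.0, 0.765, -0.644, 0.0]
force: [0.4, -0.5, 0.5]
width: 35.3
```

```bash
python3 g.py 593 32 136 -1.399;python3 look.py g 240 140 320 220 250 150 330 230
```

```text
t 12.7 pos [593.5  31.8 158.7] F [ 0.4 -0.5  0.5] w 35.3 q [-0.13  0.56  1.57  0.    1.    1.27]
turn units [-0.   -0.   -0.01]  shift units after turn [-0.    0.01  0.38]
top 7.375
scene 7.375
```

View pics/scene_g.png

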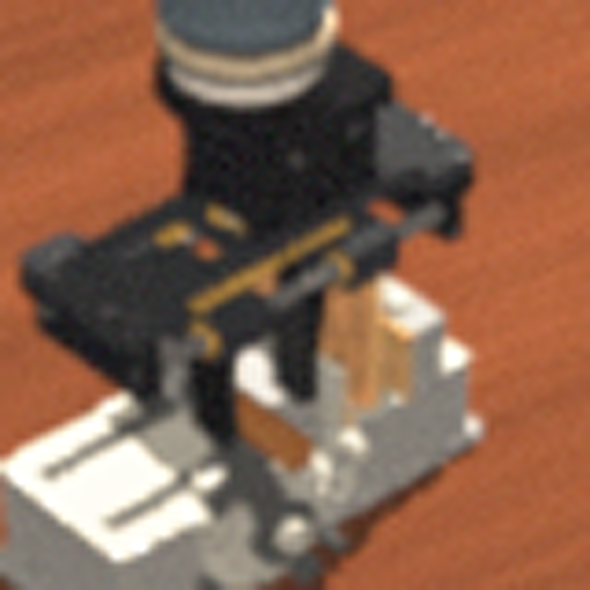

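step_arm --series '[[[0.4,0,0,0.2,0,0,0],[0.4,0,0,0.18,0,0,0],[0.28,0,0,0,0,0,0],[0.28,0,0,0,0,0,0],[0.28,0,0,0,0,0,0],[0.28,0,0,0,0,0,0],[0.28,0,0,0,0,0,0],[0.28,0,0,0,0,0,0]]]'

```text
t: 13.8
ee_pos: [593.3, 31.8, 135.7]
orientation: [-0.0, 0.765, -0.644, 0.0]
force: [-0.2, 0.5, 0.8]
width: 24.1
```

```bash
cat > lev.py <<'E'
# lever state: tool pos in clamp frame, implied angle, force along tangent
import numpy as np
from g import st
p=(480.03,90.79,.172)
s,P,r=st()
c,sn=np.cos(p[2]),np.sin(p[2])
dx,dy=P[0]-p[0],P[1]-p[1]; ox=c*dx+sn*dy; oy=-sn*dx+c*dy; z=P[2]+19
f=s['force']; fy=-sn*f[0]+c*f[1]; fz=f[2]
a=np.arctan2(oy+30,z-45)
# reaction on tool; push by tool = -f ; tangent = (cos a, -sin a) in (y,z)
print('t',round(s['t'],2),'own x,y,graspz',round(ox,1),round(oy,1),round(z,1),'a',round(a,3),'R',round(np.hypot(oy+30,z-45),1),'w',round(s['width'],1))
print('push y,z',round(-fy,2),round(-fz,2),'tangential push',round(-fy*np.cos(a)+fz*np.sin(a),2),'q',np.round(s['q'],2))
E
python3 lev.py
```

```text
t 13.8 own x,y,graspz 101.5 -77.5 154.7 a -0.409 R 119.5 w 24.1
push y,z -0.56 -0.78 tangential push -0.82 q [-0.13  0.6   1.59  0.    0.95  1.27]
```

step_arm --series '[[[0.28,-0.27,0,-0.08,0,0,0],[0.28,-0.23,0,-0.06,0,0,0],[0.28,-0.24,0,-0.025,0,0,0],[0.28,-0.24,0,0,0,0,0],[0.28,-0.24,0,0.03,0,0,0],[0.28,-0.23,0,0.06,0,0,0],[0.28,-0.22,0,0.09,0,0,0],[0.28,-0.21,0,0.11,0,0,0]]]'

```text
t: 14.8
ee_pos: [574.0, 144.0, 127.5]
orientation: [-0.0, 0.765, -0.644, 0.0]
force: [1.4, -4.1, 2.5]
width: 24.7
```

```bash
python3 lev.py;python3 look.py h 240 140 320 220 250 150 330 230
```

```text
t 14.8 own x,y,graspz 101.7 36.3 146.5 a 0.579 R 121.2 w 24.7
push y,z 4.24 -2.53 tangential push 4.94 q [0.06 0.61 1.6  0.   0.93 1.46]
top 7.375
scene 7.375
```

View pics/scene_h.png

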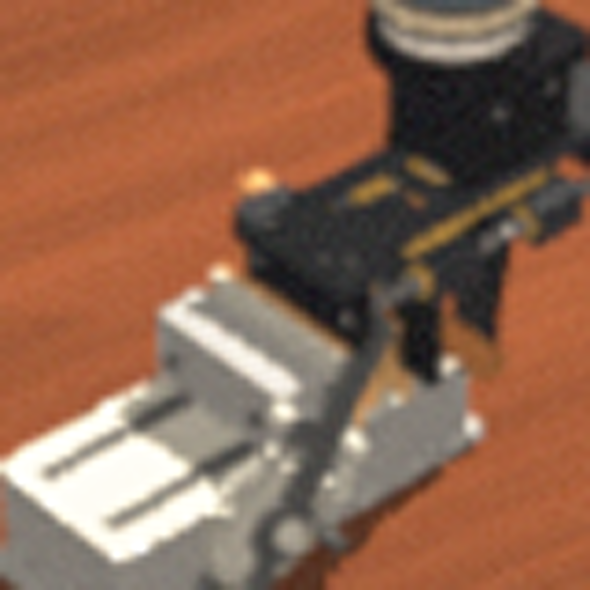

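step_arm --series '[[[0.28,0.34,0,-0.135,0,0,0],[0.28,0.26,0,-0.095,0,0,0],[0.28,0.275,0,-0.06,0,0,0],[0.28,0.278,0,-0.02,0,0,0],[0.28,0.278,0,0.02,0,0,0],[0.28,0.275,0,0.06,0,0,0],[0.28,0.26,0,0.095,0,0,0],[0.28,0.23,0,0.12,0,0,0]]]'

```text
t: 15.9
ee_pos: [596.6, 11.8, 128.2]
orientation: [0.0, 0.765, -0.644, -0.0]
force: [0.8, 0.8, 1.0]
width: 24.6
```

```bash
python3 lev.py;python3 look.py i 200 150 310 260 250 150 330 230
```

```text
t 15.9 own x,y,graspz 101.3 -97.8 147.2 a -0.586 R 122.7 w 24.6
push y,z -0.67 -1.01 tangential push -1.11 q [-0.17  0.61  1.59 -0.    0.94  1.23]
top 5.363636363636363
scene 7.375
```

View pics/scene_i.png

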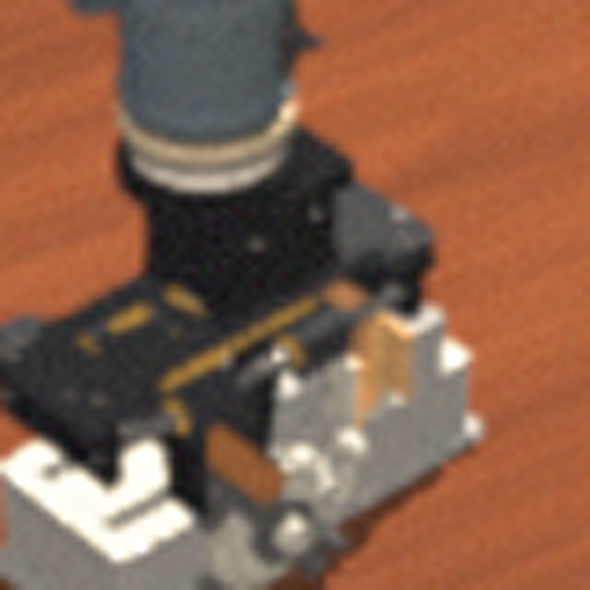

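View pics/top_i.png

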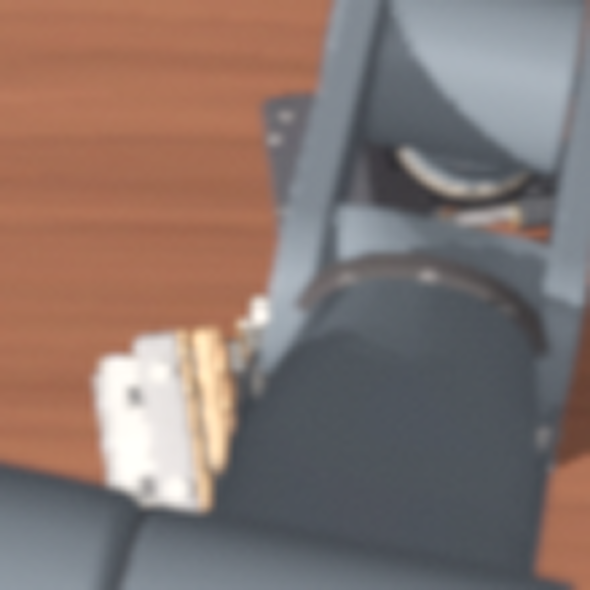

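step_arm --series '[[[0.28,-0.347,0,-0.115,0,0,0],[0.28,-0.262,0,-0.098,0,0,0],[0.28,-0.273,0,-0.062,0,0,0],[0.28,-0.278,0,-0.022,0,0,0],[0.28,-0.28,0,0.017,0,0,0],[0.28,-0.273,0,0.055,0,0,0],[0.28,-0.263,0,0.095,0,0,0],[0.28,-0.248,0,0.128,0,0,0]]]'

```text
t: 17.0
ee_pos: [574.2, 144.8, 128.8]
orientation: [0.001, 0.766, -0.643, 0.001]
force: [3.0, -33.3, 24.9]
width: 24.2
```

```bash
python3 lev.py;python3 look.py j 200 150 310 260 250 150 330 230
```

```text
t 17.0 own x,y,graspz 102.0 37.1 147.8 a 0.578 R 122.8 w 24.2
push y,z 33.31 -24.85 tangential push 41.48 q [ 0.06  0.6   1.6  -0.    0.93  1.46]
top 5.363636363636363
scene 7.375
```

View pics/scene_j.png

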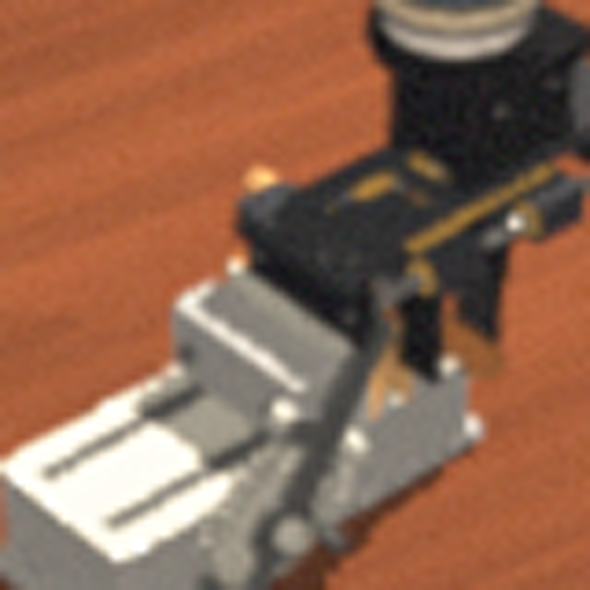

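View pics/top_j.png

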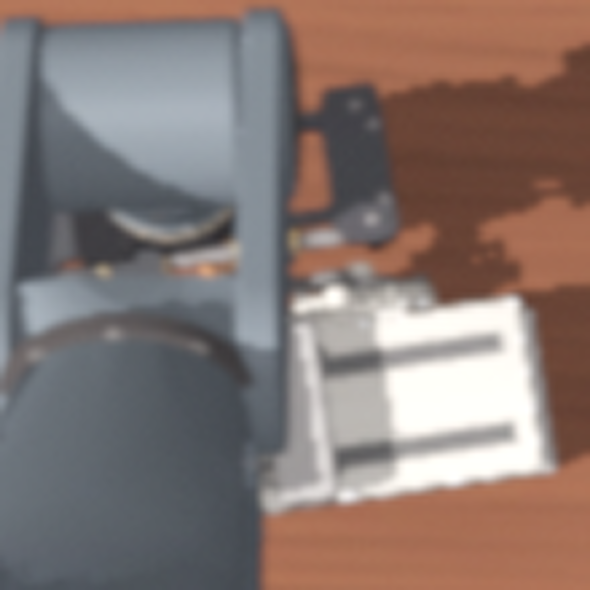

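step_arm --series '[[[0.28,0.36,0,-0.115,0,0,0],[0.28,0.26,0,-0.095,0,0,0],[0.28,0.275,0,-0.06,0,0,0],[0.28,0.278,0,-0.02,0,0,0],[0.28,0.278,0,0.02,0,0,0],[0.28,0.275,0,0.06,0,0,0],[0.28,0.26,0,0.095,0,0,0],[0.28,0.25,0,0.12,0,0,0]]]'

```text
t: 18.1
ee_pos: [596.7, 11.1, 128.0]
orientation: [0.0, 0.765, -0.644, -0.0]
force: [0.1, 0.9, -0.2]
width: 24.7
```

```bash
python3 lev.py;python3 look.py k 200 150 310 260 250 150 330 230
```

```text
t 18.1 own x,y,graspz 101.3 -98.5 147.0 a -0.591 R 122.9 w 24.7
push y,z -0.85 0.21 tangential push -0.59 q [-0.17  0.61  1.59 -0.    0.94  1.23]
top 5.363636363636363
scene 7.375
```

View pics/scene_k.png

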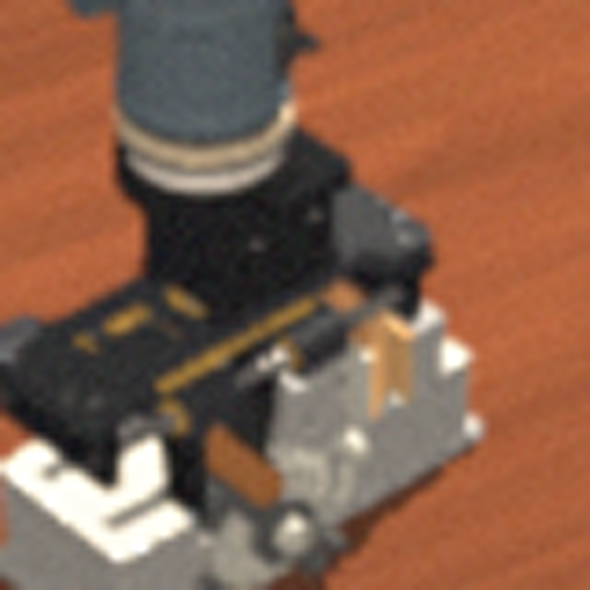

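View pics/top_k.png

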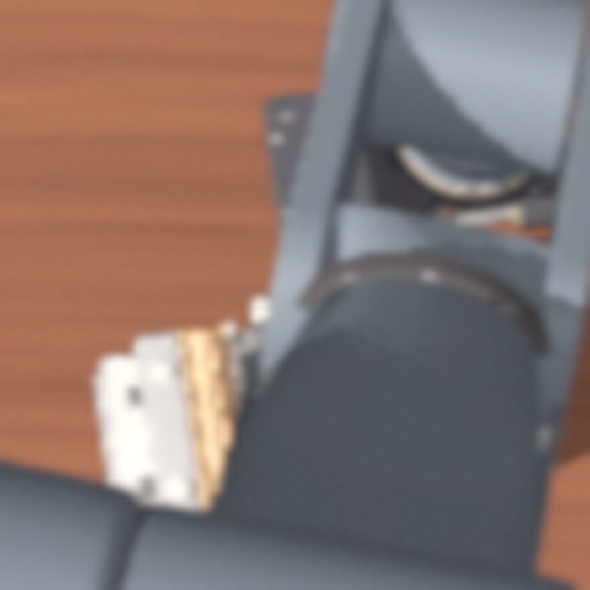

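step_arm --series '[[[0.28,-0.137,0,0,0,0,0],[0.28,-0.137,0,-0.078,0,0,0],[0.28,-0.137,0,-0.065,0,0,0],[0.28,-0.137,0,-0.052,0,0,0],[0.28,-0.137,0,-0.042,0,0,0],[0.28,-0.137,0,-0.03,0,0,0],[0.28,-0.137,0,-0.022,0,0,0],[0.28,-0.137,0,-0.011,0,0,0]]]'

```text
t: 19.2
ee_pos: [585.5, 77.4, 147.6]
orientation: [0.0, 0.765, -0.644, 0.001]
force: [-0.9, -6.3, 3.2]
width: 24.3
```

```bash
python3 lev.py
```

```text
t 19.2 own x,y,graspz 101.6 -31.2 166.6 a -0.01 R 121.6 w 24.3
push y,z 6.05 -3.19 tangential push 6.02 q [-0.06  0.58  1.59 -0.    0.97  1.34]
```

step_arm --series '[[[0.28,-0.02,0,0,0,0,0],[0.28,-0.02,0,0,0,0,0],[0.28,-0.02,0,0,0,0,0],[0.28,-0.02,0,0,0,0,0],[0.28,-0.02,0,0,0,0,0],[0.28,-0.02,0,0,0,0,0],[0.28,-0.02,0,0,0,0,0],[0.28,-0.02,0,0,0,0,0]]]'

```text
t: 20.2
ee_pos: [584.1, 86.7, 146.9]
orientation: [-0.0, 0.765, -0.644, 0.0]
force: [1.2, -3.6, 2.5]
width: 24.2
```

```bash
python3 lev.py
```

```text
t 20.2 own x,y,graspz 101.8 -21.8 165.9 a 0.068 R 121.1 w 24.2
push y,z 3.76 -2.47 tangential push 3.92 q [-0.04  0.58  1.59 -0.    0.97  1.36]
```

step_arm --series '[[[0.28,-0.025,0,0,0,0,0],[0.28,-0.025,0,0,0,0,0],[0.28,-0.025,0,0.005,0,0,0],[0.28,-0.025,0,0.005,0,0,0],[0.28,-0.025,0,0.005,0,0,0],[0.28,-0.025,0,0.005,0,0,0],[0.28,-0.025,0,0.005,0,0,0],[0.28,-0.025,0,0.005,0,0,0]]]'

```text
t: 21.2
ee_pos: [581.6, 98.5, 144.9]
orientation: [0.0, 0.765, -0.644, -0.0]
force: [0.9, -3.8, 3.6]
width: 24.3
```

```bash
python3 lev.py
```

```text
t 21.2 own x,y,graspz 101.4 -9.7 163.9 a 0.169 R 120.6 w 24.3
push y,z 3.86 -3.65 tangential push 4.42 q [-0.02  0.58  1.6  -0.    0.97  1.38]
```

step_arm --series '[[[0.28,-0.03,0,0.005,0,0,0],[0.28,-0.03,0,0.005,0,0,0],[0.28,-0.03,0,0.005,0,0,0],[0.28,-0.03,0,0.007,0,0,0],[0.28,-0.03,0,0.007,0,0,0],[0.28,-0.03,0,0.008,0,0,0],[0.28,-0.03,0,0.008,0,0,0],[0.28,-0.03,0,0.008,0,0,0]]]'

```text
t: 22.2
ee_pos: [579.2, 112.6, 141.8]
orientation: [0.0, 0.765, -0.644, 0.0]
force: [-0.1, -4.8, 3.9]
width: 24.5
```

```bash
python3 lev.py
```

```text
t 22.2 own x,y,graspz 101.4 4.5 160.8 a 0.29 R 120.9 w 24.5
push y,z 4.7 -3.94 tangential push 5.63 q [ 0.    0.58  1.6  -0.    0.96  1.4 ]
```

step_arm --series '[[[0.28,-0.025,0,0.007,0,0,0],[0.28,-0.025,0,0.007,0,0,0],[0.28,-0.025,0,0.008,0,0,0],[0.28,-0.025,0,0.008,0,0,0],[0.28,-0.025,0,0.009,0,0,0],[0.28,-0.025,0,0.009,0,0,0],[0.28,-0.025,0,0.01,0,0,0],[0.28,-0.025,0,0.01,0,0,0]]]'

```text
t: 23.2
ee_pos: [577.5, 123.8, 138.0]
orientation: [0.0, 0.765, -0.644, 0.001]
force: [0.3, -6.3, 5.3]
width: 24.6
```

```bash
python3 lev.py
```

```text
t 23.2 own x,y,graspz 101.7 15.9 157.0 a 0.389 R 121.0 w 24.6
push y,z 6.24 -5.34 tangential push 7.8 q [ 0.02  0.59  1.6  -0.    0.95  1.42]
```

step_arm --series '[[[0.28,-0.035,0,0.014,0,0,0],[0.28,-0.035,0,0.015,0,0,0],[0.28,-0.035,0,0.016,0,0,0],[0.28,-0.035,0,0.017,0,0,0],[0.28,-0.035,0,0.017,0,0,0],[0.28,-0.035,0,0.018,0,0,0],[0.28,-0.035,0,0.019,0,0,0],[0.28,-0.035,0,0.02,0,0,0]]]'

```text
t: 24.2
ee_pos: [575.0, 139.8, 130.1]
orientation: [0.001, 0.765, -0.644, 0.001]
force: [0.2, -8.2, 5.9]
width: 24.6
```

```bash
python3 lev.py
```

```text
t 24.2 own x,y,graspz 102.0 32.1 149.1 a 0.537 R 121.2 w 24.6
push y,z 8.08 -5.92 tangential push 9.98 q [ 0.05  0.6   1.6  -0.    0.94  1.45]
```

step_arm --series '[[[0.28,0.21,0,-0.063,0,0,0],[0.28,0.21,0,-0.088,0,0,0],[0.28,0.21,0,-0.062,0,0,0],[0.28,0.21,0,-0.037,0,0,0],[0.28,0.21,0,-0.015,0,0,0],[0.28,0.21,0,0.008,0,0,0],[0.28,0.21,0,0.028,0,0,0],[0.28,0.21,0,0.053,0,0,0]]]'

```text
t: 25.2
ee_pos: [591.7, 40.8, 139.8]
orientation: [0.0, 0.765, -0.644, -0.0]
force: [-0.4, 0.6, 0.4]
width: 24.6
```

```bash
python3 lev.py
```

```text
t 25.2 own x,y,graspz 101.5 -68.4 158.8 a -0.325 R 120.1 w 24.6
push y,z -0.64 -0.35 tangential push -0.72 q [-0.12  0.59  1.59 -0.    0.96  1.28]
```

step_arm --series '[[[0.28,-0.063,0,-0.018,0,0,0],[0.28,-0.063,0,-0.016,0,0,0],[0.28,-0.063,0,-0.014,0,0,0],[0.28,-0.063,0,-0.013,0,0,0],[0.28,-0.063,0,-0.011,0,0,0],[0.28,-0.063,0,-0.009,0,0,0],[0.28,-0.063,0,-0.008,0,0,0],[0.28,-0.063,0,-0.006,0,0,0]]]'

```text
t: 26.2
ee_pos: [586.7, 68.7, 146.6]
orientation: [0.002, 0.766, -0.643, 0.002]
force: [-1.3, -11.0, 2.9]
width: 24.5
```

```bash
python3 lev.py
```

```text
t 26.2 own x,y,graspz 101.3 -40.1 165.6 a -0.083 R 121.0 w 24.5
push y,z 10.63 -2.88 tangential push 10.35 q [-0.07  0.58  1.59 -0.01  0.97  1.33]
```

step_arm --series '[[[0.28,-0.025,0,0,0,0,0],[0.28,-0.025,0,0,0,0,0],[0.28,-0.025,0,0,0,0,0],[0.28,-0.025,0,0,0,0,0],[0.28,-0.025,0,0,0,0,0],[0.28,-0.025,0,0,0,0,0],[0.28,-0.025,0,0,0,0,0],[0.28,-0.025,0,0,0,0,0]]]'

```text
t: 27.2
ee_pos: [584.9, 79.4, 147.5]
orientation: [0.003, 0.766, -0.643, 0.003]
force: [-3.2, -13.4, 8.0]
width: 24.7
```

```bash
python3 lev.py
```

```text
t 27.2 own x,y,graspz 101.4 -29.1 166.5 a 0.007 R 121.6 w 24.7
push y,z 12.6 -8.03 tangential push 12.66 q [-0.05  0.58  1.59 -0.01  0.97  1.35]
```

step_arm --series '[[[0.28,-0.025,0,0.005,0,0,0],[0.28,-0.025,0,0.005,0,0,0],[0.28,-0.025,0,0.005,0,0,0],[0.28,-0.025,0,0.005,0,0,0],[0.28,-0.025,0,0.005,0,0,0],[0.28,-0.025,0,0.005,0,0,0],[0.28,-0.025,0,0.005,0,0,0],[0.28,-0.025,0,0.005,0,0,0]]]'

```text
t: 28.2
ee_pos: [584.6, 91.4, 145.8]
orientation: [0.001, 0.766, -0.643, 0.005]
force: [-1.0, -12.4, 9.8]
width: 24.6
```

```bash
python3 lev.py
```

```text
t 28.2 own x,y,graspz 103.1 -17.3 164.8 a 0.106 R 120.5 w 24.6
push y,z 12.09 -9.76 tangential push 13.05 q [-0.03  0.58  1.59 -0.01  0.96  1.37]
```

step_arm --series '[[[0.28,-0.01,0,0.001,0,0,0],[0.28,-0.01,0,0.001,0,0,0],[0.28,-0.01,0,0.002,0,0,0],[0.28,-0.01,0,0.002,0,0,0],[0.28,-0.01,0,0.002,0,0,0],[0.28,-0.01,0,0.002,0,0,0],[0.28,-0.01,0,0.002,0,0,0],[0.28,-0.01,0,0.002,0,0,0]]]'

```text
t: 29.2
ee_pos: [584.0, 95.8, 145.3]
orientation: [0.001, 0.766, -0.643, 0.005]
force: [-1.0, -14.7, 10.3]
width: 24.4
```

```bash
python3 lev.py; python3 look.py l 200 150 310 260 250 150 330 230
```

```text
t 29.2 own x,y,graspz 103.3 -12.8 164.3 a 0.143 R 120.5 w 24.4
push y,z 14.28 -10.34 tangential push 15.61 q [-0.02  0.58  1.59 -0.01  0.96  1.38]
top 5.363636363636363
scene 7.375
```

View pics/scene_l.png

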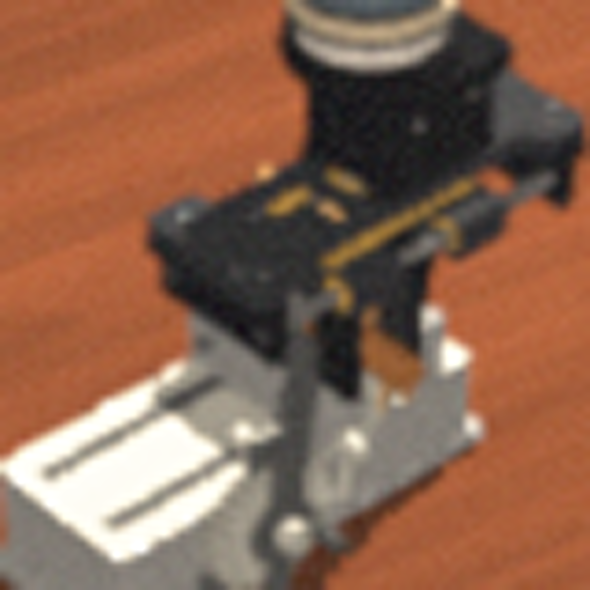

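View pics/top_l.png

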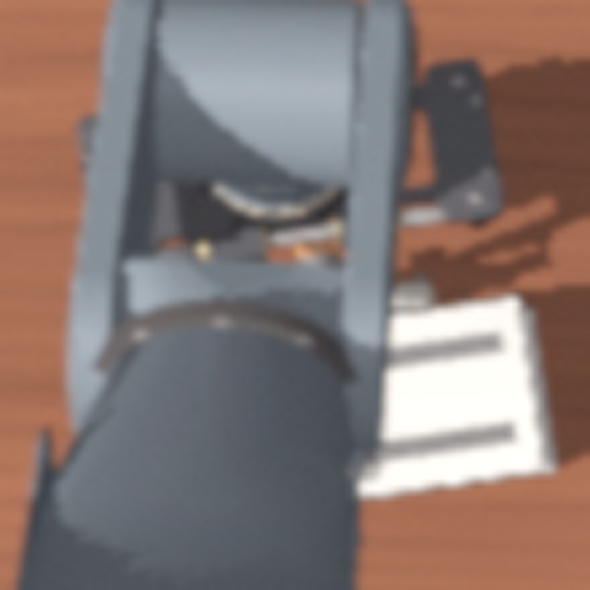

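step_arm --series '[[[0.28,-0.017,0,0.002,0,0,0],[0.28,-0.017,0,0.002,0,0,0],[0.28,-0.017,0,0.003,0,0,0],[0.28,-0.017,0,0.003,0,0,0],[0.28,-0.017,0,0.003,0,0,0],[0.28,-0.017,0,0.003,0,0,0],[0.28,0,0,0,0,0,0],[0.28,0,0,0,0,0,0]]]'

```text
t: 30.3
ee_pos: [583.1, 101.8, 144.4]
orientation: [0.001, 0.766, -0.643, 0.005]
force: [0.0, -14.4, 10.9]
width: 24.6
```

```bash
python3 lev.py
```

```text
t 30.3 own x,y,graspz 103.4 -6.8 163.4 a 0.194 R 120.7 w 24.6
push y,z 14.17 -10.86 tangential push 15.99 q [-0.01  0.58  1.59 -0.01  0.96  1.39]
```

step_arm --series '[[[0.28,0.02,0,-0.002,0,0,0],[0.28,0.02,0,-0.003,0,0,0],[0.28,0.02,0,-0.003,0,0,0],[0.28,0.02,0,-0.003,0,0,0],[0.28,0.02,0,-0.002,0,0,0],[0.28,0.02,0,-0.002,0,0,0],[0.28,0.02,0,-0.002,0,0,0],[0.28,0.02,0,-0.002,0,0,0]]]'

```text
t: 31.3
ee_pos: [584.6, 94.9, 144.6]
orientation: [-0.0, 0.765, -0.644, 0.004]
force: [0.4, -7.3, 5.4]
width: 24.5
```

```bash
python3 lev.py
```

```text
t 31.3 own x,y,graspz 103.7 -13.8 163.6 a 0.135 R 119.7 w 24.5
push y,z 7.24 -5.37 tangential push 7.9 q [-0.03  0.58  1.59 -0.    0.96  1.37]
```

step_arm --series '[[[0.28,0.015,0,-0.002,0,0,0],[0.28,0.015,0,-0.002,0,0,0],[0.28,0.015,0,-0.002,0,0,0],[0.28,0.015,0,-0.002,0,0,0],[0.28,0.015,0,-0.002,0,0,0],[0.28,0.015,0,0,0,0,0],[0.28,0.015,0,0,0,0,0],[0.28,0.015,0,0,0,0,0]]]'

```text
t: 32.3
ee_pos: [585.7, 88.0, 145.0]
orientation: [-0.001, 0.765, -0.644, 0.003]
force: [0.9, -5.8, 4.5]
width: 24.3
```

```bash
python3 lev.py
```

```text
t 32.3 own x,y,graspz 103.7 -20.8 164.0 a 0.077 R 119.3 w 24.3
push y,z 5.92 -4.51 tangential push 6.25 q [-0.04  0.58  1.59 -0.    0.96  1.36]
```

step_arm --series '[[[0.28,0.015,0,-0.001,0,0,0],[0.28,0.015,0,-0.001,0,0,0],[0.28,0.015,0,-0.001,0,0,0],[0.28,0.015,0,-0.001,0,0,0],[0.28,0.015,0,0,0,0,0],[0.28,0.015,0,0,0,0,0],[0.28,0.015,0,0,0,0,0],[0.28,0.015,0,0,0,0,0]]]'

```text
t: 33.3
ee_pos: [586.9, 81.4, 144.9]
orientation: [-0.001, 0.765, -0.644, 0.003]
force: [2.1, -4.5, 3.5]
width: 24.4
```

```bash
python3 lev.py
```

```text
t 33.3 own x,y,graspz 103.7 -27.5 163.9 a 0.021 R 118.9 w 24.4
push y,z 4.83 -3.51 tangential push 4.9 q [-0.05  0.58  1.59 -0.    0.96  1.35]
```

step_arm --series '[[[0.28,0.012,0,0,0,0,0],[0.28,0.012,0,0,0,0,0],[0.28,0.012,0,0,0,0,0],[0.28,0.012,0,0,0,0,0],[0.28,0.012,0,0,0,0,0],[0.28,0.012,0,0,0,0,0],[0.28,0.012,0,0,0,0,0],[0.28,0.012,0,0,0,0,0]]]'

```text
t: 34.3
ee_pos: [584.8, 77.0, 143.2]
orientation: [0.0, 0.765, -0.644, -0.001]
force: [2.4, -1.4, 0.5]
width: 24.1
```

```bash
python3 lev.py
```

```text
t 34.3 own x,y,graspz 100.8 -31.5 162.2 a -0.013 R 117.2 w 24.1
push y,z 1.77 -0.49 tangential push 1.77 q [-0.06  0.58  1.6   0.    0.97  1.34]
```

step_arm --series '[[[0.28,-0.02,0,0,0,0,0],[0.28,-0.02,0,0,0,0,0],[0.28,-0.02,0,0,0,0,0],[0.28,-0.015,0,0,0,0,0],[0.28,-0.015,0,0,0,0,0],[0.28,-0.015,0,0,0,0,0],[0.28,-0.015,0,0,0,0,0],[0.28,-0.015,0,0,0,0,0]]]'

```text
t: 35.3
ee_pos: [583.9, 82.1, 143.4]
orientation: [0.002, 0.765, -0.644, 0.001]
force: [0.9, -10.7, -1.0]
width: 24.3
```

```bash
cat >> lev.py <<'E'
b=oy+.7+30; h=np.sqrt(14400-b*b); print('bar angle true',round(np.arcsin(b/120),3),'torque push',round((-fy*h+fz*(b-9))/120,2),'f',np.round(f,2))
E
python3 lev.py
python3 - <<'E'
from workcell import arm
for i in range(3): print(arm.read_state()['force'])
E
```

```text
t 35.3 own x,y,graspz 100.9 -26.4 162.4 a 0.031 R 117.4 w 24.3
push y,z 10.69 1.01 tangential push 10.65 q [-0.05  0.58  1.6  -0.01  0.97  1.35]
bar angle true 0.036 torque push 10.72 f [  0.85 -10.7   -1.01]
[  0.85159684 -10.70312578  -1.0096456 ]
[  0.85159684 -10.70312578  -1.0096456 ]
[  0.85159684 -10.70312578  -1.0096456 ]
```

step_arm --series '[[[0.28,-0.012,0,0,0,0,0],[0.28,-0.012,0,0,0,0,0],[0.28,-0.012,0,0,0,0,0],[0.28,-0.012,0,0,0,0,0],[0.28,-0.012,0,0,0,0,0],[0.28,-0.012,0,0,0,0,0],[0.28,-0.012,0,0,0,0,0],[0.28,-0.012,0,0,0,0,0]]]'

```text
t: 36.3
ee_pos: [583.1, 86.9, 143.4]
orientation: [0.003, 0.765, -0.644, 0.002]
force: [1.5, -12.1, -0.9]
width: 24.9
```

```bash
python3 lev.py
```

```text
t 36.3 own x,y,graspz 100.9 -21.5 162.4 a 0.072 R 117.7 w 24.9
push y,z 12.18 0.88 tangential push 12.08 q [-0.04  0.58  1.6  -0.01  0.97  1.36]
bar angle true 0.077 torque push 12.14 f [  1.48 -12.11  -0.88]
```

step_arm --series '[[[0.28,-0.02,0,0.002,0,0,0],[0.28,-0.02,0,0.002,0,0,0],[0.28,-0.02,0,0.002,0,0,0],[0.28,-0.02,0,0.002,0,0,0],[0.28,-0.02,0,0.002,0,0,0],[0.28,-0.02,0,0.002,0,0,0],[0.28,-0.02,0,0.002,0,0,0],[0.28,-0.02,0,0.002,0,0,0]]]'

```text
t: 37.3
ee_pos: [581.6, 95.6, 143.0]
orientation: [0.003, 0.765, -0.644, 0.002]
force: [1.1, -13.6, 2.8]
width: 24.5
```

```bash
python3 lev.py
```

```text
t 37.3 own x,y,graspz 100.9 -12.6 162.0 a 0.148 R 118.3 w 24.5
push y,z 13.6 -2.81 tangential push 13.87 q [-0.02  0.58  1.6  -0.01  0.96  1.38]
bar angle true 0.151 torque push 13.66 f [  1.12 -13.61   2.81]
```

step_arm --series '[[[0.28,-0.02,0,0.003,0,0,0],[0.28,-0.02,0,0.003,0,0,0],[0.28,-0.02,0,0.003,0,0,0],[0.28,-0.02,0,0.003,0,0,0],[0.28,-0.02,0,0.003,0,0,0],[0.28,-0.02,0,0.004,0,0,0],[0.28,-0.02,0,0.004,0,0,0],[0.28,-0.02,0,0.004,0,0,0]]]'

```text
t: 38.3
ee_pos: [580.1, 104.5, 141.8]
orientation: [0.003, 0.765, -0.643, 0.003]
force: [-0.1, -15.8, 4.0]
width: 24.6
```

```bash
python3 lev.py
```

```text
t 38.3 own x,y,graspz 100.9 -3.6 160.8 a 0.224 R 118.8 w 24.6
push y,z 15.52 -4.04 tangential push 16.03 q [-0.01  0.58  1.6  -0.01  0.96  1.4 ]
bar angle true 0.228 torque push 15.73 f [ -0.08 -15.76   4.04]
```

step_arm --series '[[[0.28,-0.015,0,0.003,0,0,0],[0.28,-0.015,0,0.003,0,0,0],[0.28,-0.015,0,0.004,0,0,0],[0.28,-0.01,0,0.003,0,0,0],[0.28,-0.01,0,0.003,0,0,0],[0.28,0,0,0,0,0,0],[0.28,0.015,0,-0.003,0,0,0],[0.28,0.025,0,-0.005,0,0,0]]]'

```text
t: 39.3
ee_pos: [579.6, 107.2, 141.4]
orientation: [0.002, 0.765, -0.644, 0.002]
force: [0.0, -11.1, 4.6]
width: 24.3
```

```bash
python3 lev.py
```

```text
t 39.3 own x,y,graspz 100.9 -0.8 160.4 a 0.248 R 119.0 w 24.3
push y,z 10.9 -4.62 tangential push 11.7 q [-0.    0.58  1.6  -0.01  0.96  1.4 ]
bar angle true 0.251 torque push 11.36 f [  0.03 -11.06   4.62]
```

Now ease back in steps and see where the hold pawl takes the load.

step_arm --series '[[[0.28,0.015,0,-0.003,0,0,0],[0.28,0.015,0,-0.003,0,0,0],[0.28,0.015,0,-0.003,0,0,0],[0.28,0.015,0,-0.003,0,0,0],[0.28,0.015,0,-0.003,0,0,0],[0.28,0.015,0,-0.003,0,0,0],[0.28,0,0,0,0,0,0],[0.28,0,0,0,0,0,0]]]'

```text
t: 40.3
ee_pos: [580.3, 103.1, 142.1]
orientation: [0.002, 0.765, -0.644, 0.001]
force: [1.0, -9.5, 2.3]
width: 24.5
```

```bash
python3 lev.py
```

```text
t 40.3 own x,y,graspz 100.9 -5.0 161.1 a 0.212 R 118.8 w 24.5
push y,z 9.5 -2.28 tangential push 9.77 q [-0.01  0.58  1.6  -0.    0.96  1.39]
bar angle true 0.216 torque push 9.6 f [ 0.96 -9.48  2.28]
```

step_arm --series '[[[0.28,0.01,0,-0.002,0,0,0],[0.28,0.01,0,-0.002,0,0,0],[0.28,0.01,0,-0.002,0,0,0],[0.28,0.01,0,-0.002,0,0,0],[0.28,0.01,0,-0.002,0,0,0],[0.28,0.01,0,-0.002,0,0,0],[0.28,0.01,0,0,0,0,0],[0.28,0,0,0,0,0,0]]]'

```text
t: 41.3
ee_pos: [581.0, 99.3, 142.6]
orientation: [0.002, 0.765, -0.644, 0.001]
force: [1.3, -7.8, 2.3]
width: 24.5
```

```bash
python3 lev.py
```

```text
t 41.3 own x,y,graspz 100.9 -8.9 161.6 a 0.179 R 118.5 w 24.5
push y,z 7.93 -2.29 tangential push 8.21 q [-0.02  0.58  1.6  -0.    0.96  1.38]
bar angle true 0.183 torque push 8.04 f [ 1.33 -7.81  2.29]
```

step_arm --series '[[[0.28,0.01,0,-0.002,0,0,0],[0.28,0.01,0,-0.002,0,0,0],[0.28,0.01,0,-0.002,0,0,0],[0.28,0.01,0,-0.002,0,0,0],[0.28,0.01,0,-0.002,0,0,0],[0.28,0.01,0,0,0,0,0],[0.28,0.01,0,0,0,0,0],[0.28,0,0,0,0,0,0]]]'

```text
t: 42.3
ee_pos: [581.7, 95.3, 143.1]
orientation: [0.002, 0.765, -0.644, 0.001]
force: [1.1, -8.1, 0.3]
width: 24.8
```

```bash
python3 lev.py
```

```text
t 42.3 own x,y,graspz 100.9 -12.9 162.1 a 0.145 R 118.3 w 24.8
push y,z 8.19 -0.28 tangential push 8.15 q [-0.03  0.58  1.6  -0.    0.96  1.38]
bar angle true 0.149 torque push 8.12 f [ 1.1  -8.12  0.28]
```

step_arm --series '[[[0.28,0.02,0,-0.002,0,0,0],[0.28,0.02,0,-0.002,0,0,0],[0.28,0.02,0,-0.002,0,0,0],[0.28,0.02,0,-0.002,0,0,0],[0.28,0.02,0,0,0,0,0],[0.28,0.02,0,0,0,0,0],[0.28,0.02,0,0,0,0,0],[0.28,0,0,0,0,0,0]]]'

```text
t: 43.3
ee_pos: [583.1, 87.4, 143.5]
orientation: [0.001, 0.765, -0.644, 0.0]
force: [2.2, -6.8, 0.9]
width: 24.1
```

```bash
python3 lev.py
```

```text
t 43.3 own x,y,graspz 100.9 -21.0 162.5 a 0.077 R 117.8 w 24.1
push y,z 7.12 -0.89 tangential push 7.17 q [-0.04  0.58  1.6  -0.    0.97  1.36]
bar angle true 0.081 torque push 7.1 f [ 2.22 -6.84  0.89]
```

step_arm --series '[[[0.28,0.015,0,0,0,0,0],[0.28,0.015,0,0,0,0,0],[0.28,0.015,0,0,0,0,0],[0.28,0.015,0,0,0,0,0],[0.28,0.015,0,0,0,0,0],[0.28,0.015,0,0,0,0,0],[0.28,0.015,0,0,0,0,0],[0.28,0,0,0,0,0,0]]]'

```text
t: 44.3
ee_pos: [584.1, 81.7, 143.4]
orientation: [0.001, 0.765, -0.644, 0.0]
force: [1.2, -5.0, 0.9]
width: 24.5
```

```bash
python3 lev.py
```

```text
t 44.3 own x,y,graspz 100.9 -26.8 162.4 a 0.027 R 117.4 w 24.5
push y,z 5.15 -0.94 tangential push 5.18 q [-0.05  0.58  1.6  -0.    0.97  1.35]
bar angle true 0.032 torque push 5.11 f [ 1.16 -5.03  0.94]
```

step_arm --series '[[[0.28,-0.055,0,0,0,0,0],[0.28,-0.055,0,0.001,0,0,0],[0.28,-0.055,0,0.003,0,0,0],[0.28,-0.055,0,0.004,0,0,0],[0.28,-0.055,0,0.006,0,0,0],[0.28,-0.055,0,0.007,0,0,0],[0.28,-0.055,0,0.009,0,0,0],[0.28,-0.055,0,0.01,0,0,0]]]'

```text
t: 45.3
ee_pos: [580.2, 104.1, 141.9]
orientation: [0.003, 0.765, -0.643, 0.003]
force: [0.0, -15.3, 3.9]
width: 24.8
```

```bash
python3 lev.py
```

```text
t 45.3 own x,y,graspz 101.0 -4.0 160.9 a 0.221 R 118.8 w 24.8
push y,z 15.04 -3.93 tangential push 15.54 q [-0.01  0.58  1.6  -0.01  0.96  1.4 ]
bar angle true 0.225 torque push 15.25 f [  0.04 -15.26   3.93]
```

step_arm --series '[[[0.28,-0.02,0,0.004,0,0,0],[0.28,-0.02,0,0.004,0,0,0],[0.28,-0.02,0,0.005,0,0,0],[0.28,-0.02,0,0.005,0,0,0],[0.28,-0.02,0,0.005,0,0,0],[0.28,-0.02,0,0.005,0,0,0],[0.28,-0.02,0,0.006,0,0,0],[0.28,-0.02,0,0.006,0,0,0]]]'

```text
t: 46.3
ee_pos: [578.5, 113.5, 139.9]
orientation: [0.003, 0.765, -0.643, 0.003]
force: [-0.3, -15.8, 7.4]
width: 24.3
```

```bash
python3 lev.py
```

```text
t 46.3 own x,y,graspz 100.9 5.5 158.9 a 0.302 R 119.3 w 24.3
push y,z 15.48 -7.39 tangential push 16.97 q [ 0.01  0.59  1.6  -0.01  0.96  1.41]
bar angle true 0.307 torque push 16.43 f [ -0.31 -15.76   7.39]
```

step_arm --series '[[[0.28,0.015,0,-0.004,0,0,0],[0.28,0.015,0,-0.004,0,0,0],[0.28,0.015,0,-0.004,0,0,0],[0.28,0.015,0,-0.004,0,0,0],[0.28,0.015,0,-0.004,0,0,0],[0.28,0.015,0,-0.004,0,0,0],[0.28,0.015,0,-0.003,0,0,0],[0.28,0.015,0,-0.003,0,0,0]]]'

```text
t: 47.3
ee_pos: [579.3, 108.8, 141.1]
orientation: [0.002, 0.765, -0.644, 0.001]
force: [-0.8, -8.9, 3.6]
width: 24.6
```

```bash
python3 lev.py
```

```text
t 47.3 own x,y,graspz 100.9 0.7 160.1 a 0.261 R 119.1 w 24.6
push y,z 8.66 -3.59 tangential push 9.29 q [-0.    0.58  1.6  -0.    0.96  1.4 ]
bar angle true 0.265 torque push 9.03 f [-0.85 -8.93  3.59]
```

step_arm --series '[[[0.28,0.02,0,-0.004,0,0,0],[0.28,0.02,0,-0.004,0,0,0],[0.28,0.02,0,-0.004,0,0,0],[0.28,0.02,0,-0.004,0,0,0],[0.28,0.02,0,-0.003,0,0,0],[0.28,0.02,0,-0.003,0,0,0],[0.28,0.02,0,-0.003,0,0,0],[0.28,0,0,0,0,0,0]]]'

```text
t: 48.3
ee_pos: [580.6, 102.5, 142.0]
orientation: [0.0, 0.765, -0.644, -0.0]
force: [-0.1, -4.3, 4.1]
width: 24.6
```

```bash
python3 lev.py
```

```text
t 48.3 own x,y,graspz 101.1 -5.7 161.0 a 0.207 R 118.5 w 24.6
push y,z 4.2 -4.06 tangential push 4.94 q [-0.01  0.58  1.6  -0.    0.96  1.39]
bar angle true 0.21 torque push 4.65 f [-0.14 -4.29  4.06]
```

step_arm --series '[[[0.28,0.015,0,-0.003,0,0,0],[0.28,0.015,0,-0.003,0,0,0],[0.28,0.015,0,-0.003,0,0,0],[0.28,0.015,0,-0.003,0,0,0],[0.28,0.015,0,-0.003,0,0,0],[0.28,0.015,0,-0.003,0,0,0],[0.28,0.015,0,-0.002,0,0,0],[0.28,0,0,0,0,0,0]]]'

```text
t: 49.3
ee_pos: [582.3, 96.6, 143.2]
orientation: [-0.0, 0.765, -0.644, 0.0]
force: [-0.2, 0.1, -0.2]
width: 24.3
```

```bash
python3 lev.py; python3 look.py m 200 150 310 260 250 150 330 230
```

```text
t 49.3 own x,y,graspz 101.8 -11.7 162.2 a 0.155 R 118.6 w 24.3
push y,z -0.14 0.15 tangential push -0.16 q [-0.02  0.58  1.6   0.    0.96  1.37]
bar angle true 0.159 torque push -0.15 f [-0.17  0.11 -0.15]
top 5.363636363636363
scene 7.375
```

step_arm --series '[[[0.42,0,0,0,0,0,0],[0.42,0,0,0,0,0,0],[0.42,0,0,0,0,0,0],[0.42,0,0,-0.1,0,0,0],[0.42,0,0,-0.4,0,0,0],[0.42,0,0,-0.8,0,0,0],[0.42,0,0,-0.8,0,0,0],[0.42,0.6,0,-0.5,0,0,0]]]'

```text
t: 50.4
ee_pos: [588.7, 62.5, 302.5]
orientation: [-0.002, 0.766, -0.643, 0.001]
force: [1.0, -0.6, -0.5]
width: 36.6
```

step_arm --series '[[[0.42,0.9,0,-0.2,0,0,0],[0.42,0.9,0,0,0,0,0],[0.42,0.9,0,0,0,0,0],[0.42,0.9,0,0,0,0,0],[0.42,0.9,0,0,0,0,0],[0.42,0.5,0,0,0,0,0],[0.42,0,0,0,0,0,0],[0.42,0,0,0,0,0,0]]]'

```text
t: 51.4
ee_pos: [639.0, -233.6, 311.2]
orientation: [-0.0, 0.765, -0.644, -0.001]
force: [-0.4, 1.3, -0.3]
width: 36.2
```

```bash
python3 look.py n 210 165 310 255 250 150 330 230; python3 -c "
from workcell import arm;s=arm.read_state();print(s['t'],s['ee_pos'],s['force'])"
```

```text
top 6.555555555555555
scene 7.375
51.5 [ 639.14354792 -232.94680305  311.40970841] [-0.1344067   0.99288801  0.25195316]
```

View pics/scene_n.png

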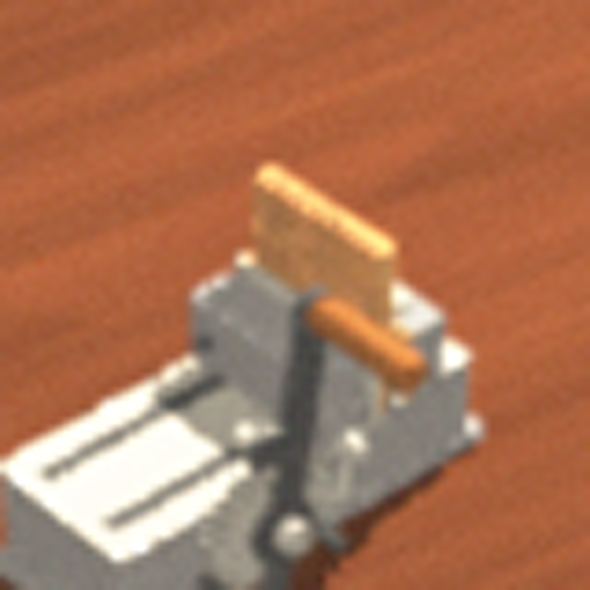

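View pics/top_n.png

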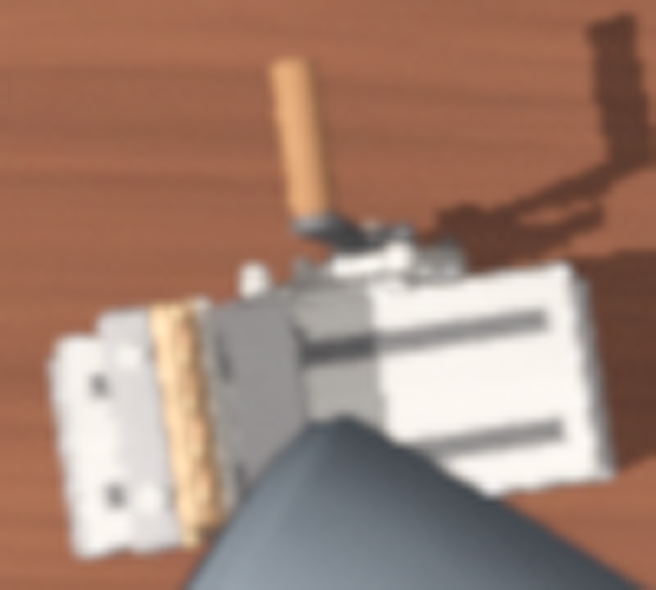

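Run:
```python
from h import *
p=(480.03,90.79,.172)
def own(X):
    d=X[:2]-np.array(p[:2]);c,s=np.cos(p[2]),np.sin(p[2]);return np.array([c*d[0]+s*d[1],-s*d[0]+c*d[1]]).round(1)
for u in [(255,175),(270,164),(398,243),(385,260)]:
    print('scene',own(atz('scene',((u[0]+.5)/7.375-.5+250,(u[1]+.5)/7.375-.5+150),150)))
for u in [(152,303),(195,303),(182,545)]:
    print('top',own(atz('top',((u[0]+.5)/6.5556-.5+210,(u[1]+.5)/6.5556-.5+165),150)))
a=cv2.imread('pics/top0.png');b=cv2.imread('pics/top_n_full.png')
for im,n in((a,'0'),(b,'n')):
    g=cv2.cvtColor(im,cv2.COLOR_BGR2GRAY)
    for own_x in(20,30):
        q=[proj('top',T(p,[(own_x,y,100)]))[0] for y in range(-60,70,2)]
        print(n,own_x,[int(v) for v in cv2.remap(g,np.float32([[t[0] for t in q]]),np.float32([[t[1] for t in q]]),1)[0]])
```

```text
scene [-41.2  45.8]
scene [-43.1  56.9]
scene [43.8 59.1]
scene [49.4 45.9]
top [46.  59.5]
top [43.5 42.2]
top [-52.6  61. ]
0 20 [150, 148, 137, 122, 106, 98, 95, 94, 94, 94, 94, 94, 94, 93, 94, 94, 95, 103, 122, 159, 189, 209, 219, 221, 221, 221, 222, 222, 223, 223, 224, 223, 216, 203, 172, 137, 112, 114, 149, 182, 202, 205, 195, 173, 136, 106, 93, 92, 91, 91, 91, 91, 92, 93, 93, 91, 92, 95, 102, 128, 161, 187, 200, 203, 210]
0 30 [239, 229, 213, 187, 174, 168, 168, 167, 168, 170, 170, 169, 168, 167, 166, 162, 152, 139, 137, 159, 190, 212, 218, 220, 221, 221, 221, 221, 222, 222, 223, 223, 223, 212, 191, 157, 135, 137, 158, 198, 219, 225, 216, 202, 187, 175, 171, 172, 171, 170, 169, 169, 169, 169, 169, 170, 171, 168, 164, 166, 178, 186, 184, 182, 193]
n 20 [150, 150, 149, 148, 149, 150, 150, 149, 148, 148, 149, 149, 149, 147, 147, 145, 132, 114, 99, 92, 91, 91, 91, 92, 94, 94, 93, 91, 91, 91, 90, 94, 104, 120, 135, 144, 147, 147, 148, 148, 148, 148, 148, 148, 148, 146, 139, 129, 116, 122, 133, 145, 144, 139, 137, 147, 166, 183, 198, 216, 226, 226, 217, 209, 209]
n 30 [240, 239, 240, 239, 239, 239, 239, 239, 240, 242, 242, 240, 240, 238, 234, 222, 203, 180, 171, 167, 167, 166, 166, 165, 165, 165, 165, 165, 165, 157, 143, 127, 118, 125, 135, 145, 147, 147, 147, 147, 147, 146, 147, 147, 147, 146, 144, 137, 130, 127, 139, 145, 144, 133, 138, 159, 187, 203, 209, 216, 225, 217, 199, 185, 191]
```

```bash
python3 -c "
from workcell import arm;print(arm.close_job())"
```

```text
the job is handed in; nothing more can be done
None
```

The coaster stands upright on the clamp bed against the fixed jaw, pressed by the sprung plate, and the job was handed in at about 51.5 s. No verdict came back.

I lifted the coaster out of the stand, set it on the bed between the jaws and let go. I then worked the lever with the fingers loosely around its grip until the holding pawl took the load at about 155–160 N. Pushing the lever forward and letting it back suggested a peak of roughly 170–185 N, well below the 260 N limit.

**Last checks**
- **Position:** the pictures put the coaster within about 2–3 mm of centre across the jaws, upright and against the fixed jaw.
- **Spring compression:** the top picture shows about 27–28 mm of carriage travel and a carriage gap of about 5 mm. That means about 5 mm of compression, or 150 N, good to about 1.5 mm. It agrees with the force estimate.
- **Arm:** the gripper is well clear of the clamp and the wrist force is near zero.

**What disagreed or is uncertain**
- **Chosen tooth:** the holding pawl could rest the load at only about 105 N or about 158 N near the target. I chose the higher one because it leaves more margin inside 90–185 N. It is a little above half compression.
- **Lever stop:** the second lever stroke ran into its end stop, with about 41 N of push. This was the stop, not the jaw.
- **Camera and arm readings:** these differed by about 3–4 mm at the clamp, which I corrected for using the lever stop.
- **Force scatter:** readings at the same lever angle varied by about 1 N, or about 15 N at the plate.
- **Coffee things:** I did not measure them at the end. The arm stayed clear of them.

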